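# Square up sawn panel blanks in the corner jig

### The arm

A 6-joint arm with a two-finger parallel gripper is mounted at the origin on the work surface. World frame = base frame: x ahead of the robot, y to its left, z up, the work surface at z = 0. Lengths are in m, angles in rad, forces in N, time in s.
With the tool pointing down it reaches from about 0.225 to 0.875 m from the base axis. Payload 3.4 kg.
Tool frame: the origin (TCP) lies between the finger pads; the fingertips stand 19 mm ahead of it and the grasp point (between the pads) is the TCP (manip.tip_reach is the distance from the TCP to the fingertips, in m); z points along the fingers, x is the direction in which the jaws open and shut, and the axes are right-handed (so a half turn about z gives the same grasp; the last joint's range is limited). The gripper opens to 85 mm and grips with 20 to 120 N. Pads are 22 mm wide; open, the fingers measure 114 mm over their backs; the gripper's body (76 mm by 85 mm) begins 54 mm behind the grasp point. The pads swing forward as they close: fully open they stand 13 mm farther back than shut.
Start: joints at [1.126, 0.276, 1.505, -0, 1.361, -0.121], TCP at [0.183, 0.545, 0.25] pointing down, gripper open.
Joint ranges: [-2.89, 2.89], [-0.75, 2.08], [0.22, 2.7], [-1.18, 4.32], [0.11, 2.71], [-2.7, 2.7]. Speed limits (rad/s): [2.57, 2.57, 3.14, 3.14, 3.14, 3.14].

### API

Orientations are given as a unit quaternion [w, x, y, z].
In Python, from rig import manip gives the robot as it stands.
- The arm moves only by the tool send_rows, never from a script. Its arguments are lists of equal length, an entry for each row: "delta_pos": the shift along the tool's x, y, z normalised to -1 to 1, where 1 is 40 cm, a list of three; "angular": the turn, a rotation vector about the tool's x, y, z normalised to -1 to 1, where 1 is 0.08 rad, a list of three. A call has 1 to 5 rows; each row shifts and turns the commanded pose from where the row before left it, along the tool's axes as they then stand; what a row does not reach is not made up. A row lasts 1/12 s, in which the tool goes at most 41.7 mm and 7.16 degrees, less where a joint would pass 70% of its speed; a pose out of reach is approached as far as the arm can. A call with a number of a shift or a turn outside -1 to 1 is refused whole. A call with a gripper value outside its range is refused whole. "hand" is the finger opening in mm, from 0 to 85.4, set as the call begins (left out, the last holds). The fingers move at their own pace and stop on an object; "squeeze" is the grip in N (left out, the last holds). Time passes only in rows, so rows that do not move let the fingers close. It gives the time, the measured TCP pose, the force and the opening at its end, in the units of the state.
- manip.get_state(): the state, without advancing time (a new reading comes with each control period).
- manip.get_image(name): name is "scene" or "top"; returns the picture (420x560x3 uint8, blue, green, red); there is no depth.
- manip.calibration(name): a dict with "fx", "fy", "cx", "cy" (pixels), "camera_from_world" (4x4, takes a point from world to camera coordinates). Camera axes: x right, y up, looking along -z (the intrinsics and any distortion apply to the point x, -y, -z); pixel columns grow to the right and rows downward; lengths in m; the calibration is good to about 2 mm. A picture is of the moment at which its call begins. calibration takes no time and is no camera call.
- manip.sign_off(): hands the job in, once; it reports no verdict.
The state is a dict: "clock": time; "qpos": joint angles; "qd": joint speeds; "effort": joint torques, N m; "position": TCP position; "ee_rot": TCP orientation; "contact_force": force on the tool from outside, world axes, zero at the start; "moment": the same for the moment, N m; "width": finger opening in m.
Only numpy, scipy, OpenCV 4.12 (cv2) and the standard library are available. Lean on these libraries where they do the work, as an engineer would, in place of code of your own. Each camera call takes 0.05 s, during which the arm holds its last target.

### The job

The first of three notched brown panel blanks already lies squared up in the corner of the steel jig on the test desk: stack the other two flat on it, each one up against both fences, with all the notches together at the open corner away from the fences. No two blanks are sawn to quite the same size, so square each one to the fences and not to the blank beneath; bring them up gently, because laminate edges chip when rammed, and leave the plain offcut and everything else on the desk where it lies.

Things in the scene. Friction and masses are not known exactly. Their poses are not given: they have to be found in the camera images.
- jig: squaring jig screwed to the desk: flat steel base 166 (x) x 142 (y) x 12 mm with two upright steel fences along its +y and +x sides; it does not move. Origin: centre of the base's underside, z up. The other two sides are open. The base top is 12 mm above the desk and the fence tops 42 mm above the desk
- jig_corner (a point): where the two fence faces would meet, on the base's top (jig x +69 mm, y +57 mm, z +12 mm); axes as the jig's. The long fence's face is the plane y = 0 of this point, the short fence's face the plane x = 0; blanks lie on the -x -y side
- long_fence: long fence, 70 x 14 mm, 30 mm above the base top, along jig x from 8 mm to 78 mm on the -x side of jig_corner, rigid. Origin: centre of its underside
- short_fence: short fence, 14 x 74 mm, 30 mm above the base top, along jig y from 8 mm to 82 mm on the -y side of jig_corner, rigid. Origin: centre of its underside
- blank_a: brown panel blank, 8 mm thick, 60-120 g, a 20 x 20 mm notch cut from its -x -y corner. +x and +y edges true; -x and -y edges sawn: each blank has its own unmeasured length (x, 115-125 mm) and width (y, 59-69 mm). Origin: underside, 60 mm in from the +x and 32 mm from the +y edge; z up. Starts loose on the jig's base, squared up within 1.2 mm of both fences, notch to the open corner
- blank_b: brown panel blank, 8 mm thick, 60-120 g, a 20 x 20 mm notch cut from its -x -y corner. +x and +y edges true; -x and -y edges sawn: each blank has its own unmeasured length (x, 115-125 mm) and width (y, 59-69 mm). Origin: underside, 60 mm in from the +x and 32 mm from the +y edge; z up. Lies flat on the desk at the start
- blank_c: brown panel blank, 8 mm thick, 60-120 g, a 20 x 20 mm notch cut from its -x -y corner. +x and +y edges true; -x and -y edges sawn: each blank has its own unmeasured length (x, 115-125 mm) and width (y, 59-69 mm). Origin: underside, 60 mm in from the +x and 32 mm from the +y edge; z up. Lies flat on the desk at the start
- blank_a_corner (a point): corner of blank_a diagonally opposite its notch (blank x +60 mm, y +32 mm, underside); axes as the blank's. This is the corner that belongs at jig_corner
- blank_b_corner (a point): corner of blank_b diagonally opposite its notch (blank x +60 mm, y +32 mm, underside); axes as the blank's. This is the corner that belongs at jig_corner
- blank_c_corner (a point): corner of blank_c diagonally opposite its notch (blank x +60 mm, y +32 mm, underside); axes as the blank's. This is the corner that belongs at jig_corner
- offcut: offcut of the same brown board, plain rectangle 80 x 50 x 8 mm without a notch, lying flat; not wanted in the stack. Origin: centre of its underside; bystander
- signal_lamp: chrome signal lamp, 29 mm across, 44 mm high, standing lens up on its narrow end. Origin: centre of its underside; bystander
- key_cap: amber bakelite key cap, 26 x 18 x 17 mm. Origin: centre of its underside; bystander
- relay_adjuster: steel relay adjuster, a flat hand tool 156 x 9 x 7 mm lying along its x. Origin: about mid-length, underside; bystander
- plug_tip_1: tinned plug tip, 40 x 9 x 9 mm, lying along its x. Origin: middle, underside; bystander
- plug_tip_2: second tinned plug tip, same as plug_tip_1; bystander
- screw_tin: round open tin of brass screws, 60 mm across, 24 mm high. Origin: centre of its underside; bystander
Not all that is in view belongs to the job. Leave any pink or yellow look-alike of the blank_b alone.

How it is judged:
By the outcome, as a careful person would: the job done as asked, in the order asked, and still so for the second after the job is handed in, with the robot touching nothing.
It also fails if it takes over 72 s, if anything falls off the work surface, if the arm or the gripper's body presses on something with over 40 N, if the wrist force passes 120 N, or if a joint passes its speed limit or range.

## Working session

There is one attempt and no reset: what is moved stays moved. The work goes in short steps, Python scripts to look and compute and a tool call to move; the robot and the scene stay as the last step left them, time stands still between calls to the robot, and variables do not carry over. Pictures are saved under pics/ and viewed, and the job is handed in when it is done.

Besides the shell and the picture viewer there is one more tool, called after "Request:" by a JSON object that holds its "fn" and its "kwargs". send_rows: Moves the arm, as the interface text tells. Scaled input: -1 to 1 covers 40 cm each way for a shift and 0.08 rad each way for a turn. Its arguments: {"type":"object","properties":{"delta_pos":{"type":"array","items":{"type":"array","items":{"type":"number"}}},"angular":{"type":"array","items":{"type":"array","items":{"type":"number"}}},"hand":{"type":"number"},"squeeze":{"type":"number"}},"required":["delta_pos","angular"]}

```bash
ls; mkdir -p pics; python3 - <<'E'
from rig import manip
import cv2,numpy as np
for n in("scene","top"):
    cv2.imwrite(f"pics/{n}0.png",manip.get_image(n)); 
    c=manip.calibration(n); print(n,{k:(np.round(v,4).tolist() if not isinstance(v,str) else v) for k,v in c.items()})
print(manip.get_state())
E
```

```text
pics
scene {'fx': 516.4257, 'fy': 516.4257, 'cx': 275.2825, 'cy': 212.6517, 'camera_from_world': [[0.8445, 0.5355, -0.0077, -0.4158], [-0.4155, 0.6642, 0.6214, 0.2709], [0.3379, -0.5216, 0.7834, -1.4385], [0.0, 0.0, 0.0, 1.0]]}
top {'fx': 419.8224, 'fy': 419.8224, 'cx': 271.4899, 'cy': 209.8713, 'camera_from_world': [[0.0219, -0.9998, -0.0035, -0.1064], [0.9942, 0.0214, 0.1054, -0.5391], [-0.1053, -0.0058, 0.9944, -1.1079], [0.0, 0.0, 0.0, 1.0]]}
{'clock': 0.1, 'qpos': array([ 1.12603726e+00,  2.76528011e-01,  1.50599666e+00,  7.28033864e-06,
        1.36072907e+00, -1.21019990e-01]), 'qd': array([ 3.55988291e-05, -2.42322818e-04, -2.01951017e-03, -8.52948082e-05,
       -1.27003768e-04, -1.51429261e-03]), 'effort': array([ 2.49975223e-03, -4.17701375e+01, -2.46405208e+01, -1.13009698e-04,
        5.78083753e-03,  4.01557315e-06]), 'position': array([0.18273635, 0.54472149, 0.24953227]), 'ee_rot': array([ 3.96890509e-04,  8.11823304e-01,  5.83902589e-01, -7.29581849e-04]), 'contact_force': array([ 0.40447061, -0.11006037, -0.45245254]), 'moment': array([-0.01969257, -0.07626028,  0.04193967]), 'width': 0.08542930067054541}
```

View pics/scene0.png

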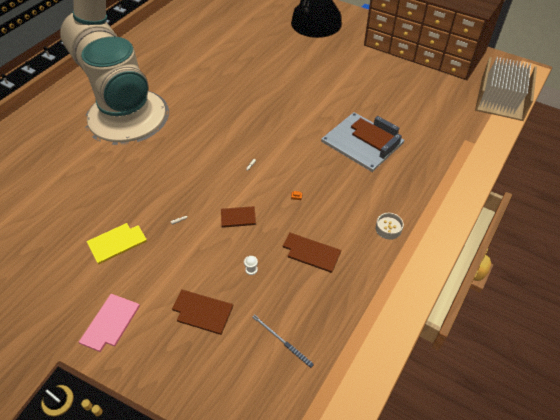

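View pics/top0.png

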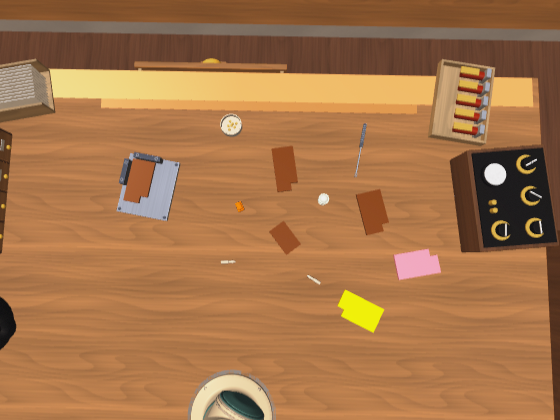

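```bash
python3 - <<'E'
from rig import manip
import cv2,numpy as np
print(manip.tip_reach, [a for a in dir(manip) if a[0]!='_'])
t=cv2.imread("pics/top0.png"); s=cv2.imread("pics/scene0.png")
up=lambda im,k:cv2.resize(im,None,fx=k,fy=k,interpolation=cv2.INTER_CUBIC)
A=up(t[140:265,105:205],4.6); B=up(t[140:265,260:400],3)
cv2.imwrite("pics/topjig.png",A);cv2.imwrite("pics/topb.png",up(t[135:265,260:400],5))
cv2.imwrite("pics/scb.png",up(s[100:340,160:420],2.4))
E
```

```text
0.019 ['MotionError', 'calibration', 'get_image', 'get_state', 'sign_off', 'tip_reach']
```

View pics/topjig.png

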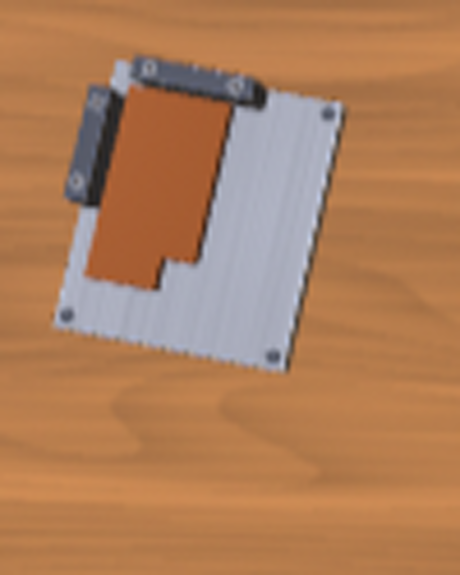

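View pics/topb.png

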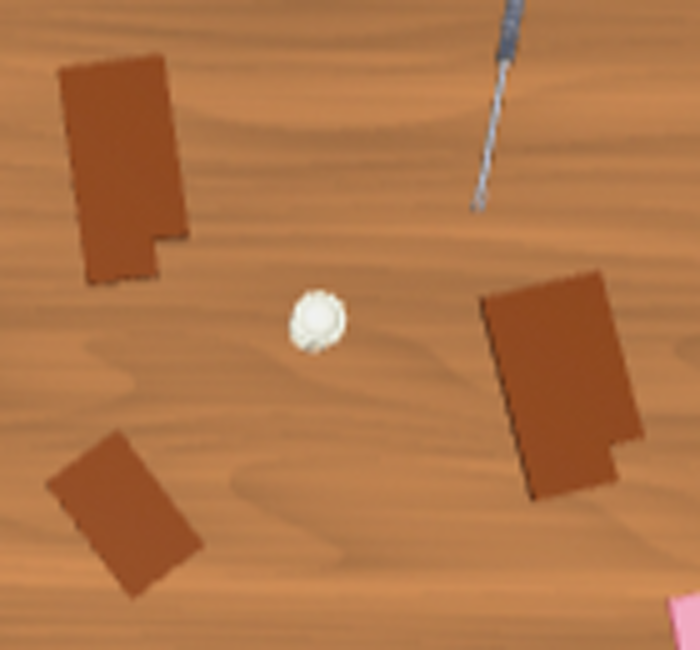

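View pics/scb.png

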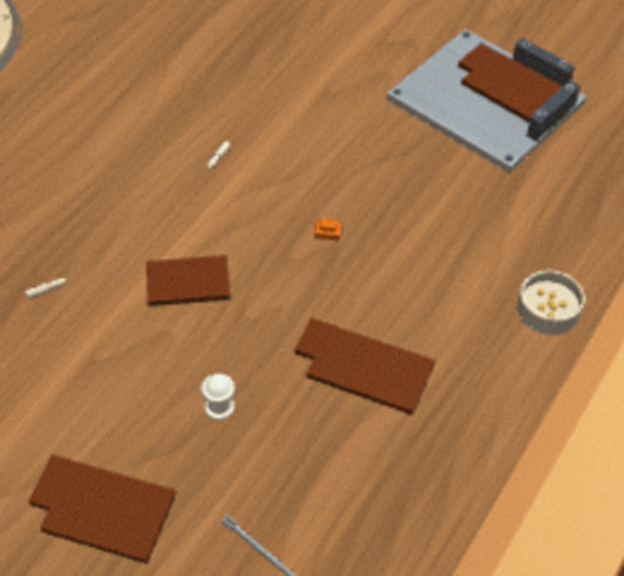

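```bash
cat > h.py <<'E'
import cv2,numpy as np
from rig import manip
from scipy.optimize import minimize
CAL={n:manip.calibration(n) for n in("scene","top")}
def proj(n,P):
    c=CAL[n];P=np.atleast_2d(P);M=np.asarray(c["camera_from_world"])
    Q=P@M[:3,:3].T+M[:3,3]
    return np.c_[c["fx"]*Q[:,0]/-Q[:,2]+c["cx"], c["cy"]-c["fy"]*Q[:,1]/-Q[:,2]]
def unproj(n,u,v,z):
    c=CAL[n];M=np.asarray(c["camera_from_world"]);R=M[:3,:3];o=-R.T@M[:3,3]
    d=R.T@np.array([(u-c["cx"])/c["fx"],-(v-c["cy"])/c["fy"],-1.])
    return o+d*(z-o[2])/d[2]
def blankpoly(L,W): # corner frame: x,y<=0
    return np.array([[0,0],[-L,0],[-L,-W+.02],[-L+.02,-W+.02],[-L+.02,-W],[0,-W]])
def place(poly,x,y,a):
    R=np.array([[np.cos(a),-np.sin(a)],[np.sin(a),np.cos(a)]]);return poly@R.T+[x,y]
def render(n,prisms,box,k=6):
    x0,y0,x1,y1=box
    m=np.zeros(((y1-y0)*k,(x1-x0)*k),np.uint8)
    def fill(p):
        q=(p-[x0,y0]+.5)*k-.5
        cv2.fillPoly(m,[np.round(q*16).astype(np.int32)],255,cv2.LINE_8,4)
    for poly,z0,z1 in prisms:
        N=len(poly);b=proj(n,np.c_[poly,np.full(N,z0)]);t=proj(n,np.c_[poly,np.full(N,z1)])
        fill(t);fill(b)
        for i in range(N):
            j=(i+1)%N;fill(np.array([b[i],b[j],t[j],t[i]]))
    return cv2.resize(m,(x1-x0,y1-y0),interpolation=cv2.INTER_AREA)/255.
def fit(n,soft,box,model,p0,step):
    f=lambda p:np.abs(render(n,model(p),box)-soft).sum()
    s=np.vstack([p0]+[np.array(p0)+np.eye(len(p0))[i]*step[i] for i in range(len(p0))])
    r=minimize(f,p0,method="Nelder-Mead",options=dict(initial_simplex=s,maxiter=400,xatol=1e-5,fatol=1e-3))
    s=np.vstack([r.x]+[r.x+np.eye(len(p0))[i]*step[i]*.4 for i in range(len(p0))])
    r=minimize(f,r.x,method="Nelder-Mead",options=dict(initial_simplex=s,maxiter=400,xatol=1e-5,fatol=1e-3))
    return r.x,r.fun
E
python3 - <<'E'
from h import *
for n in("top","scene"):
    im=cv2.imread(f"pics/{n}0.png").astype(float)
    pts=dict(top=[(285,165),(370,205),(285,237),(135,180),(285,205),(165,190),(330,170)],scene=[(310,252),(205,312),(238,217),(372,133),(270,270),(345,140),(260,195)])[n]
    for p in pts: print(n,p,im[p[1]-1:p[1]+2,p[0]-1:p[0]+2].mean((0,1)).round())
print(unproj("top",125,157,.012))
E
```

```text
top (285, 165) [ 34.  74. 146.]
top (370, 205) [ 33.  73. 144.]
top (285, 237) [ 39.  78. 150.]
top (135, 180) [ 51.  95. 169.]
top (285, 205) [ 73. 119. 176.]
top (165, 190) [189. 174. 170.]
top (330, 170) [ 72. 117. 173.]
scene (310, 252) [ 29.  61. 121.]
scene (205, 312) [ 27.  59. 118.]
scene (238, 217) [ 28.  59. 120.]
scene (372, 133) [ 27.  59. 119.]
scene (270, 270) [ 71. 116. 165.]
scene (345, 140) [173. 169. 161.]
scene (260, 195) [ 73. 120. 171.]
[0.68229461 0.31666187 0.012     ]
```

```bash
cat > m.py <<'E'
from h import *
import sys
def softblank(im,box):
    x0,y0,x1,y1=box;g=im[y0:y1,x0:x1,1].astype(float)
    bg=np.percentile(g,75) ; fg=np.percentile(g,8)
    return g,bg,fg
def blankmask(n,im,box,fg,bg):
    x0,y0,x1,y1=box;g=im[y0:y1,x0:x1,1].astype(float)
    return np.clip((bg-g)/(bg-fg),0,1)
def bmodel(z0,z1): return lambda p:[(place(blankpoly(p[3],p[4]),*p[:3]),z0,z1)]
def jmodel(p):
    base=np.array([[-.152,-.128],[.014,-.128],[.014,.014],[-.152,.014]])
    lf=np.array([[-.078,0],[-.008,0],[-.008,.014],[-.078,.014]])
    sf=np.array([[0,-.082],[.014,-.082],[.014,-.008],[0,-.008]])
    return [(place(base,*p),0,.012),(place(lf,*p),.012,.042),(place(sf,*p),.012,.042)]
E
python3 - <<'E'
from m import *
boxes=dict(top=dict(b=(262,138,304,200),c=(350,180,396,242)),scene=dict(b=(275,226,350,278),c=(165,282,240,340)))
for n in("top","scene"):
    im=cv2.imread(f"pics/{n}0.png")
    for k in "bc":
        box=boxes[n][k]
        fg,bg=(74,119) if n=="top" else (60,117)
        s=blankmask(n,im,box,fg,bg); 
        s[s<.3]=0 
        g=[.665,-.06,.12] if k=="b" else [.62,-.27,.23]
        best=min((fit(n,s,box,bmodel(0,.008),g+[.12,.064],[.02,.02,.1,.004,.004]) for _ in range(1)),key=lambda r:r[1])
        print(n,k,best[0].round(4),round(best[1],1),s.sum().round())
    # jig
    box=dict(top=(108,142,192,230),scene=(312,104,412,176))[n]
    x0,y0,x1,y1=box;a=im[y0:y1,x0:x1].astype(float);rb=a[...,2]-a[...,0]
    m=np.clip((100-rb)/80,0,1);m[m<.3]=0
    hard=(m>.5).astype(np.uint8)
    cs,_=cv2.findContours(hard,cv2.RETR_EXTERNAL,cv2.CHAIN_APPROX_NONE);c=max(cs,key=cv2.contourArea)
    f=np.zeros_like(hard);cv2.drawContours(f,[c],-1,1,-1);inner=cv2.erode(f,np.ones((3,3)))
    m[inner>0]=1;keep=cv2.dilate(f,np.ones((5,5)));m[keep==0]=0
    r=fit(n,m,box,jmodel,[.682,.317,-.2],[.02,.02,.1]);print(n,"jig",r[0].round(4),round(r[1],1),m.sum())
    # blank a: redness within jig
    r0=r[0];ref=118 if n=="top" else 92
    m=np.clip((rb-10)/(ref-10),0,1);m[cv2.erode(f,np.ones((5,5)))==0]=0
    p=fit(n,m,box,bmodel(.012,.020),list(r0)+[.12,.064],[.005,.005,.05,.004,.004]);print(n,"a",p[0].round(4),round(p[1],1),m.sum())
E
```

```text
top b [ 0.7166 -0.0901  0.1531  0.1228  0.0594] 32.4 885.0
top c [ 0.6419 -0.2078  0.2812  0.1152  0.0595] 1003.6 1004.0
top jig [ 0.6792  0.2936 -0.1726] 35.8 3290.05
top a [ 0.6789  0.2924 -0.1724  0.1184  0.0603] 28.5 908.7777777777776
scene b [ 0.7196 -0.0872  0.1696  0.1241  0.06  ] 66.7 1276.0
scene c [ 0.5949 -0.3251  0.262   0.1159  0.0669] 47.4 1728.0
scene jig [ 0.6818  0.2958 -0.1749] 28.9 2885.9375
scene a [ 0.6669  0.2974 -0.1466  0.1039  0.0564] 42.7 636.2439024390243
```

```bash
python3 - <<'E'
from m import *
im=cv2.imread("pics/top0.png")
for k,box,g in(("c",(350,180,396,242),[.593,-.327,.262,.116,.067]),("b",(262,138,304,200),[.717,-.089,.16,.123,.06])):
    s=blankmask("top",im,box,74,119);s[s<.3]=0
    r=fit("top",s,box,bmodel(0,.008),g,[.01,.01,.05,.004,.004]);print(k,r[0].round(4),r[1])
im=cv2.imread("pics/scene0.png")
s=blankmask("scene",im,(275,226,350,278),60,117);s[s<.3]=0
r=fit("scene",s,(275,226,350,278),bmodel(0,.008),[.719,-.088,.15,.123,.06],[.01,-.01,.04,-.004,.004]);print("b",r[0].round(4),r[1])
o=im.copy()
for nm,p,z in(("b",r[0],.008),("j",None,0)):
    if p is not None:
        q=proj("scene",np.c_[place(blankpoly(p[3],p[4]),*p[:3]),np.full(6,z)])
        o=cv2.resize(o,None,fx=4,fy=4,interpolation=cv2.INTER_CUBIC)
        cv2.polylines(o,[np.round(q*4+1.5).astype(int)],True,(0,255,0),1)
cv2.imwrite("pics/ov.png",o[860:1160,1060:1450])
E
```

```text
c [ 0.5919 -0.3262  0.2538  0.1147  0.0681] 21.843137254901965
b [ 0.7169 -0.0896  0.1591  0.1235  0.0594] 32.07058823529412
b [ 0.7199 -0.0885  0.1559  0.1231  0.0593] 57.01114551083593
```

View pics/ov.png

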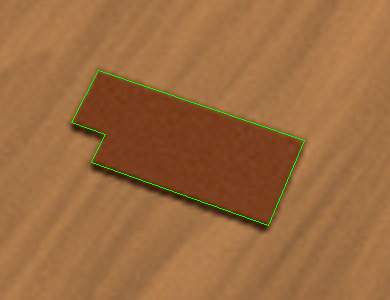

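```bash
cat > plan.py <<'E'
from h import *
def tool():
    s=manip.get_state();w,x,y,z=s["ee_rot"]
    X=np.array([1-2*(y*y+z*z),2*(x*y+w*z)]);return s,np.arctan2(X[1],X[0])
def steps(tx,ty,tz,ang=None,n=None,start=None):
    s,A=tool();p=np.array(s["position"])
    d=np.array([tx,ty,tz])-p;dA=0 if ang is None else ang-A
    print("from",p.round(4),"A",A.round(4),"d",d.round(4),"dA",round(dA,4),"clock",s["clock"],"w",round(s["width"],4),"F",np.round(s["contact_force"],1))
    n=n or int(max(np.ceil(np.linalg.norm(d)/.040),np.ceil(abs(dA)/.079)))
    a=A
    print("n",n)
    for i in range(n):
        X=np.array([np.cos(a),np.sin(a),0]);Y=np.array([np.sin(a),-np.cos(a),0])
        q=d/n
        print([round(float(v),4) for v in (q@X/.4,q@Y/.4,-q[2]/.4)],"ang z",round(-dA/n/.08,3));a+=dA/n
E
python3 - <<'E'
from plan import *
print(proj("top",[[.183,.545,.25],[.183,.545,.02]]),proj("scene",[[.183,.545,.25]]))
print(unproj("top",10,325,.15))
steps(.6323,-.1328,.12,1.729)
E
```

```text
[[-37.13567961 361.8119725 ]
 [ 26.73730038 339.68493853]] [[285.37406892 -38.40386587]]
[0.2429301 0.513416  0.15     ]
from [0.1827 0.5447 0.2495] A 1.2471 d [ 0.4496 -0.6775 -0.1295] dA 0.4819 clock 0.1 w 0.0854 F [ 0.4 -0.1 -0.5]
n 21
[-0.0594, 0.0764, 0.0154] ang z -0.287
[-0.0612, 0.075, 0.0154] ang z -0.287
[-0.0629, 0.0736, 0.0154] ang z -0.287
[-0.0646, 0.0721, 0.0154] ang z -0.287
[-0.0662, 0.0706, 0.0154] ang z -0.287
[-0.0678, 0.0691, 0.0154] ang z -0.287
[-0.0694, 0.0675, 0.0154] ang z -0.287
[-0.0709, 0.0659, 0.0154] ang z -0.287
[-0.0724, 0.0643, 0.0154] ang z -0.287
[-0.0738, 0.0626, 0.0154] ang z -0.287
[-0.0753, 0.0609, 0.0154] ang z -0.287
[-0.0766, 0.0591, 0.0154] ang z -0.287
[-0.078, 0.0574, 0.0154] ang z -0.287
[-0.0793, 0.0556, 0.0154] ang z -0.287
[-0.0805, 0.0537, 0.0154] ang z -0.287
[-0.0817, 0.0519, 0.0154] ang z -0.287
[-0.0829, 0.05, 0.0154] ang z -0.287
[-0.084, 0.048, 0.0154] ang z -0.287
[-0.0851, 0.0461, 0.0154] ang z -0.287
[-0.0861, 0.0441, 0.0154] ang z -0.287
[-0.0871, 0.0422, 0.0154] ang z -0.287
```

```bash
python3 - <<'E'
from plan import *
for z in(0,.1,.2,.3): print(z,unproj("top",14,325,z).round(3),unproj("top",0,297,z).round(3),unproj("top",0,350,z).round(3),"sc",unproj("scene",290,20,z).round(3),unproj("scene",316,33,z).round(3),unproj("scene",342,20,z).round(3))
E
```

```text
0 [0.217 0.594 0.   ] [0.29  0.639 0.   ] [0.15  0.626 0.   ] sc [0.138 0.651 0.   ] [0.25 0.63 0.  ] [0.286 0.742 0.   ]
0.1 [0.234 0.534 0.1  ] [0.301 0.575 0.1  ] [0.174 0.563 0.1  ] sc [0.223 0.509 0.1  ] [0.323 0.49  0.1  ] [0.356 0.59  0.1  ]
0.2 [0.252 0.474 0.2  ] [0.313 0.511 0.2  ] [0.197 0.5   0.2  ] sc [0.308 0.367 0.2  ] [0.397 0.35  0.2  ] [0.425 0.439 0.2  ]
0.3 [0.27  0.414 0.3  ] [0.324 0.447 0.3  ] [0.221 0.438 0.3  ] sc [0.393 0.224 0.3  ] [0.47 0.21 0.3 ] [0.495 0.287 0.3  ]
```

Request:
{"fn": "send_rows", "kwargs": {"delta_pos": [[-0.0594,0.0764,0.0154],[-0.0612,0.075,0.0154],[-0.0629,0.0736,0.0154],[-0.0646,0.0721,0.0154],[-0.0662,0.0706,0.0154]], "angular": [[0,0,-0.287],[0,0,-0.287],[0,0,-0.287],[0,0,-0.287],[0,0,-0.287]], "hand": 74, "squeeze": 30}}

```text
clock: 0.52
position: [0.2902, 0.3821, 0.2189]
ee_rot: [0.0, 0.776, 0.63, -0.0]
contact_force: [0.8, 0.5, 0.1]
width: 0.074
```

Request:
{"fn": "send_rows", "kwargs": {"delta_pos": [[-0.0678,0.0691,0.0154],[-0.0694,0.0675,0.0154],[-0.0709,0.0659,0.0154],[-0.0724,0.0643,0.0154],[-0.0738,0.0626,0.0154]], "angular": [[0,0,-0.287],[0,0,-0.287],[0,0,-0.287],[0,0,-0.287],[0,0,-0.287]]}}

```text
clock: 0.93
position: [0.3974, 0.2207, 0.1883]
ee_rot: [-0.0, 0.739, 0.673, -0.0]
contact_force: [0.1, -0.2, 0.2]
width: 0.0738
```

Request:
{"fn": "send_rows", "kwargs": {"delta_pos": [[-0.0753,0.0609,0.0154],[-0.0766,0.0591,0.0154],[-0.078,0.0574,0.0154],[-0.0793,0.0556,0.0154],[-0.0805,0.0537,0.0154]], "angular": [[0,0,-0.287],[0,0,-0.287],[0,0,-0.287],[0,0,-0.287],[0,0,-0.287]]}}

```text
clock: 1.35
position: [0.5046, 0.0593, 0.1574]
ee_rot: [-0.0, 0.7, 0.715, -0.0]
contact_force: [-0.4, 0.2, 0.9]
width: 0.0741
```

Request:
{"fn": "send_rows", "kwargs": {"delta_pos": [[-0.0817,0.0519,0.0154],[-0.0829,0.05,0.0154],[-0.084,0.048,0.0154],[-0.0851,0.0461,0.0154],[-0.0861,0.0441,0.0154]], "angular": [[0,0,-0.287],[0,0,-0.287],[0,0,-0.287],[0,0,-0.287],[0,0,-0.287]]}}

```text
clock: 1.77
position: [0.6116, -0.1018, 0.1262]
ee_rot: [-0.001, 0.657, 0.754, -0.0]
contact_force: [0.7, 0.9, -0.9]
width: 0.0738
```

```bash
python3 - <<'E'
from plan import *
steps(.6323,-.1328,.06,1.729)
E
```

```text
from [ 0.6116 -0.1018  0.1262] A 1.7069 d [ 0.0207 -0.031  -0.0662] dA 0.0221 clock 1.7667 w 0.0738 F [ 0.7  0.9 -0.9]
n 2
[-0.0419, 0.0204, 0.0828] ang z -0.138
[-0.0421, 0.0199, 0.0828] ang z -0.138
```

Request:
{"fn": "send_rows", "kwargs": {"delta_pos": [[-0.042,0.02,0.0828],[-0.042,0.02,0.0828],[0,0,0]], "angular": [[0,0,-0.138],[0,0,-0.138],[0,0,0]]}}

```text
clock: 2.02
position: [0.6296, -0.1334, 0.0537]
ee_rot: [-0.004, 0.65, 0.76, -0.002]
contact_force: [-0.7, 0.4, -0.3]
width: 0.074
```

```bash
python3 - <<'E'
from plan import *
steps(.6323,-.1328,.03,1.729)
up=lambda im,k:cv2.resize(im,None,fx=k,fy=k,interpolation=cv2.INTER_CUBIC)
a=up(manip.get_image("scene")[190:310,230:390],4);b=up(manip.get_image("top")[130:230,240:350],4)
cv2.imwrite("pics/g1s.png",a);cv2.imwrite("pics/g1t.png",b)
E
```

```text
from [ 0.6296 -0.1334  0.0537] A 1.7258 d [ 0.0027  0.0006 -0.0237] dA 0.0032 clock 2.0167 w 0.074 F [-0.7  0.4 -0.3]
n 1
[0.0004, 0.007, 0.0592] ang z -0.04
```

View pics/g1s.png

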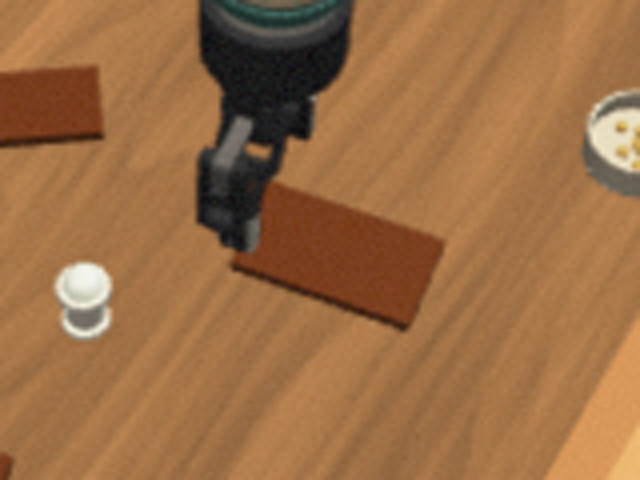

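View pics/g1t.png

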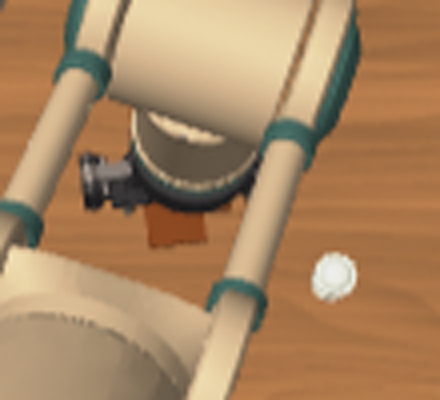

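Request:
{"fn": "send_rows", "kwargs": {"delta_pos": [[0,0,0],[0,0,0],[0,0,0]], "angular": [[0,0,0],[0,0,0],[0,0,0]]}}

```text
clock: 2.37
position: [0.6323, -0.1303, 0.063]
ee_rot: [0.001, 0.649, 0.761, 0.001]
contact_force: [-0.7, -0.0, -0.4]
width: 0.0739
```

```bash
python3 - <<'E'
from plan import *
steps(.6323,-.1328,.03,1.729)
print(manip.get_state()["ee_rot"])
E
```

```text
from [ 0.6323 -0.1303  0.063 ] A 1.7294 d [-0.     -0.0025 -0.033 ] dA -0.0004 clock 2.3667 w 0.0739 F [-0.7 -0.  -0.4]
n 1
[-0.0062, -0.0011, 0.0825] ang z 0.005
[1.40849673e-03 6.48871643e-01 7.60896240e-01 7.20410611e-04]
```

Request:
{"fn": "send_rows", "kwargs": {"delta_pos": [[0,0,0],[0,0,0],[0,0,0],[0,0,0]], "angular": [[0,0,0],[0,0,0],[0,0,0],[0,0,0]]}}

```text
clock: 2.7
position: [0.6318, -0.1308, 0.0613]
ee_rot: [0.0, 0.649, 0.761, 0.0]
contact_force: [-0.9, -0.5, 0.4]
width: 0.0738
```

```bash
python3 - <<'E'
from plan import *
steps(.6323,-.1328,.03,1.729)
print(manip.get_state()["ee_rot"],manip.get_state()["qd"].round(4))
E
```

```text
from [ 0.6318 -0.1308  0.0613] A 1.7286 d [ 0.0005 -0.002  -0.0313] dA 0.0004 clock 2.7 w 0.0738 F [-0.9 -0.5  0.4]
n 1
[-0.005, 0.0005, 0.0784] ang z -0.004
[3.07946993e-04 6.49154301e-01 7.60656667e-01 1.84291404e-04] [-0.0013  0.0066  0.0003 -0.0007 -0.0014  0.0003]
```

Request:
{"fn": "send_rows", "kwargs": {"delta_pos": [[-0.005,0,0.02],[0,0,0.03],[0,0,0.02],[0,0,0.01],[0,0,0]], "angular": [[0,0,0],[0,0,0],[0,0,0],[0,0,0],[0,0,0]]}}

```text
clock: 3.12
position: [0.6307, -0.1327, 0.0266]
ee_rot: [-0.002, 0.649, 0.76, -0.001]
contact_force: [0.6, -1.2, 0.4]
width: 0.0741
```

Request:
{"fn": "send_rows", "kwargs": {"delta_pos": [[0,0,0.007],[0,0,0.006],[0,0,0.004],[0,0,0.003],[0,0,0]], "angular": [[0,0,0],[0,0,0],[0,0,0],[0,0,0],[0,0,0]]}}

```text
clock: 3.53
position: [0.632, -0.133, 0.0208]
ee_rot: [-0.0, 0.649, 0.761, 0.0]
contact_force: [0.5, -0.0, 0.7]
width: 0.0741
```

Request:
{"fn": "send_rows", "kwargs": {"delta_pos": [[0,0,0.0],[0,0,0.004],[0,0,0.004],[0,0,0.003],[0,0,0]], "angular": [[0,0,0],[0,0,0],[0,0,0],[0,0,0],[0,0,0]], "hand": 66}}

```text
clock: 3.95
position: [0.6318, -0.133, 0.0161]
ee_rot: [-0.0, 0.649, 0.761, -0.0]
contact_force: [0.2, -0.5, -0.9]
width: 0.0659
```

```bash
python3 - <<'E'
from plan import *
steps(.6323,-.1328,.015,1.729)
a=manip.get_image("scene")[215:275,270:330];cv2.imwrite("pics/g2.png",cv2.resize(a,None,fx=9,fy=9,interpolation=cv2.INTER_CUBIC))
E
```

```text
from [ 0.6318 -0.133   0.0161] A 1.7283 d [ 0.0005  0.0002 -0.0011] dA 0.0007 clock 3.95 w 0.0659 F [ 0.2 -0.5 -0.9]
n 1
[0.0002, 0.0013, 0.0028] ang z -0.008
```

View pics/g2.png

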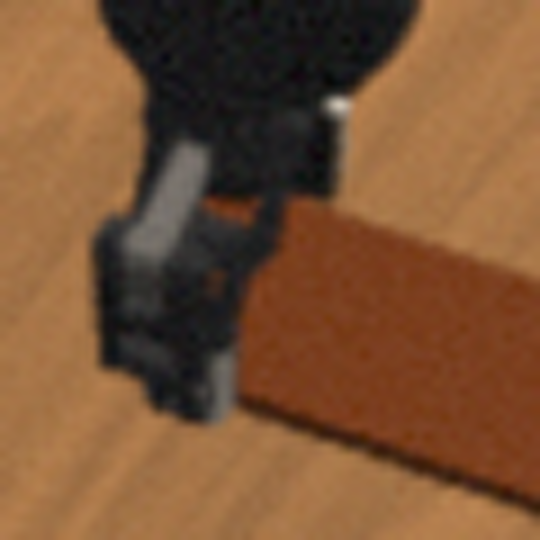

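Request:
{"fn": "send_rows", "kwargs": {"delta_pos": [[0,0,0],[0,0,0],[0,0,0],[0,0,0]], "angular": [[0,0,0],[0,0,0],[0,0,0],[0,0,0]], "hand": 50, "squeeze": 35}}

```text
clock: 4.33
position: [0.6323, -0.1331, 0.0167]
ee_rot: [0.0, 0.649, 0.761, 0.0]
contact_force: [-0.8, -0.7, 2.2]
width: 0.0589
```

Request:
{"fn": "send_rows", "kwargs": {"delta_pos": [[0,0,-0.01],[0,0,-0.02],[0,0,-0.03],[0,0,-0.03],[0,0,-0.02]], "angular": [[0,0,0],[0,0,0],[0,0,0],[0,0,0],[0,0,0]]}}

```text
clock: 4.75
position: [0.633, -0.1333, 0.0627]
ee_rot: [0.001, 0.649, 0.761, 0.001]
contact_force: [0.4, -0.7, -0.8]
width: 0.0586
```

```bash
python3 - <<'E'
from plan import *
steps(.6323,-.1328,.015,1.729)
a=manip.get_image("scene")[180:290,250:370];cv2.imwrite("pics/g3.png",cv2.resize(a,None,fx=5,fy=5,interpolation=cv2.INTER_CUBIC))
E
```

```text
from [ 0.633  -0.1333  0.0627] A 1.7283 d [-0.0007  0.0005 -0.0477] dA 0.0007 clock 4.75 w 0.0586 F [ 0.4 -0.7 -0.8]
n 2
[0.0008, -0.0007, 0.0597] ang z -0.004
[0.0008, -0.0007, 0.0597] ang z -0.004
```

View pics/g3.png

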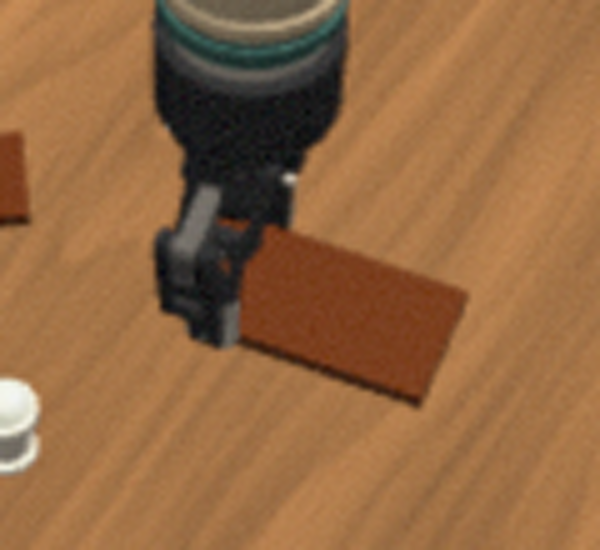

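```bash
cat > ov.py <<'E'
from plan import *
def corner(yaw_b,ox,oy):
    s,A=tool();a=A-np.pi/2
    return place(np.array([[ox,oy]]),s["position"][0],s["position"][1],a)[0],a,s["position"][2]
def overlay(n,c,a,z,L,W,box,k,name):
    im=manip.get_image(n);x0,y0,x1,y1=box
    o=cv2.resize(im[y0:y1,x0:x1],None,fx=k,fy=k,interpolation=cv2.INTER_CUBIC)
    q=proj(n,np.c_[place(blankpoly(L,W),c[0],c[1],a),np.full(6,z)])
    q=(q-[x0,y0]+.5)*k-.5
    cv2.polylines(o,[np.round(q).astype(int)],True,(0,255,0),1);cv2.imwrite(name,o)
E
python3 - <<'E'
from ov import *
c,a,z=corner(0,.092,.030)
overlay("scene",c,a,z-.0085,.1233,.0588,(250,180,370,290),5,"pics/g4.png")
E
```

```text
(no output)
```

View pics/g4.png

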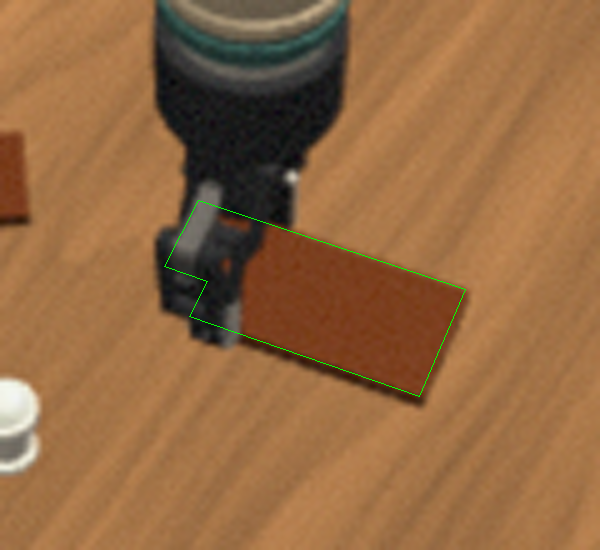

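```bash
python3 - <<'E'
from plan import *
t=place(np.array([[-.097,-.034]]),.6805,.2947,-.1735)[0];print(t)
steps(*t,.10,np.pi/2-.1735)
E
```

```text
[0.57908685 0.27795565]
from [ 0.6337 -0.1335  0.0632] A 1.7283 d [-0.0546  0.4115  0.0368] dA -0.331 clock 4.85 w 0.0583 F [-0.2 -0.4 -0.4]
n 11
[0.0943, 0.0024, -0.0084] ang z 0.376
[0.0943, -0.0004, -0.0084] ang z 0.376
[0.0943, -0.0033, -0.0084] ang z 0.376
[0.0941, -0.0061, -0.0084] ang z 0.376
[0.0939, -0.0089, -0.0084] ang z 0.376
[0.0936, -0.0117, -0.0084] ang z 0.376
[0.0932, -0.0146, -0.0084] ang z 0.376
[0.0927, -0.0174, -0.0084] ang z 0.376
[0.0922, -0.0201, -0.0084] ang z 0.376
[0.0915, -0.0229, -0.0084] ang z 0.376
[0.0908, -0.0256, -0.0084] ang z 0.376
```

Request:
{"fn": "send_rows", "kwargs": {"delta_pos": [[0.031,0.001,-0.0084],[0.063,0.001,-0.0084],[0.0943,-0.0004,-0.0084],[0.0943,-0.0033,-0.0084],[0.0941,-0.0061,-0.0084]], "angular": [[0,0,0.125],[0,0,0.251],[0,0,0.376],[0,0,0.376],[0,0,0.376]]}}

```text
clock: 5.27
position: [0.6117, 0.0175, 0.0772]
ee_rot: [-0.0, 0.695, 0.719, -0.0]
contact_force: [0.4, 0.1, -1.2]
width: 0.0585
```

Request:
{"fn": "send_rows", "kwargs": {"delta_pos": [[0.0939,-0.0089,-0.0084],[0.0936,-0.0117,-0.0084],[0.0932,-0.0146,-0.0084],[0.0927,-0.0174,-0.0084],[0.0922,-0.0201,-0.0084]], "angular": [[0,0,0.376],[0,0,0.376],[0,0,0.376],[0,0,0.376],[0,0,0.376]]}}

```text
clock: 5.68
position: [0.5867, 0.2052, 0.0942]
ee_rot: [-0.0, 0.747, 0.665, -0.0]
contact_force: [1.2, 0.0, -1.0]
width: 0.0586
```

Request:
{"fn": "send_rows", "kwargs": {"delta_pos": [[0.0915,-0.0229,-0.0084],[0.061,-0.0165,0],[0.03,-0.009,0],[0,0,0],[0,0,0]], "angular": [[0,0,0.376],[0,0,0.251],[0,0,0.125],[0,0,0],[0,0,0]]}}

```text
clock: 6.1
position: [0.5773, 0.2787, 0.0972]
ee_rot: [0.0, 0.765, 0.644, -0.0]
contact_force: [0.5, -0.2, -2.1]
width: 0.0587
```

```bash
python3 - <<'E'
from ov import *
steps(0.5791,.2780,.07,np.pi/2-.1735)
c,a,z=corner(0,.092,.030)
overlay("scene",c,a,z-.0085,.1233,.0588,(300,70,440,190),5,"pics/g5.png")
c,a,z=corner(0,.092,.030)
overlay("top",c,a,z-.0085,.1233,.0588,(90,120,210,240),5,"pics/g5t.png")
E
```

```text
from [0.5773 0.2787 0.0972] A 1.3996 d [ 0.0018 -0.0007 -0.0272] dA -0.0023 clock 6.1 w 0.0587 F [ 0.5 -0.2 -2.1]
n 1
[-0.0011, 0.0047, 0.0679] ang z 0.029
```

View pics/g5.png

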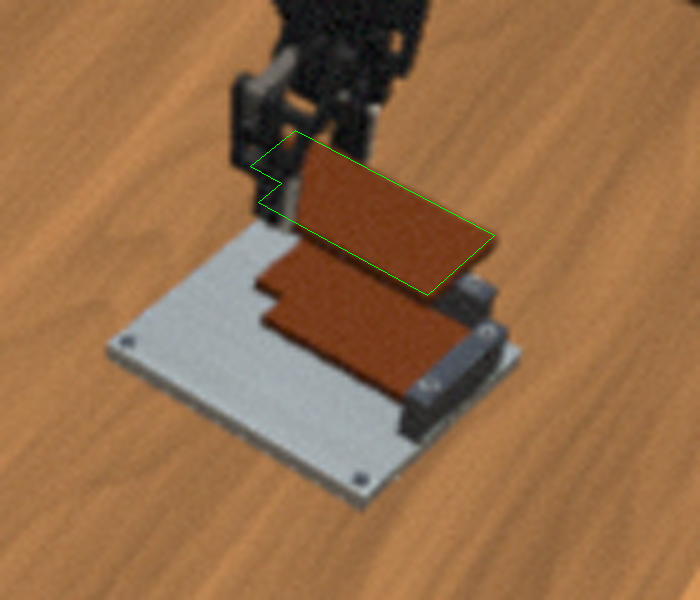

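View pics/g5t.png

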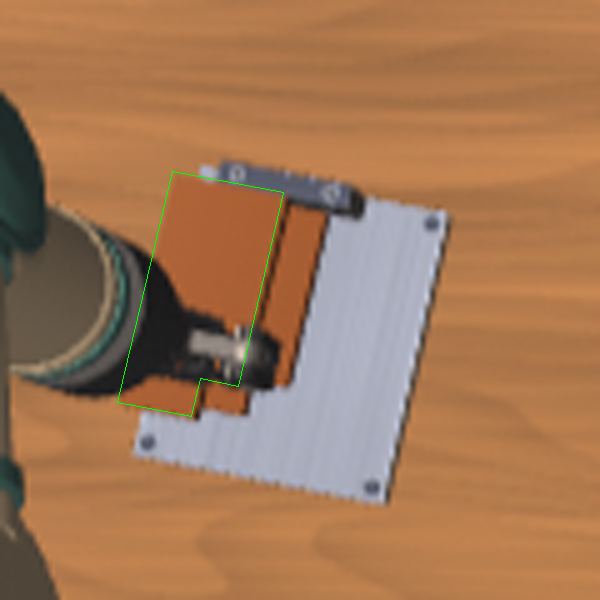

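Request:
{"fn": "send_rows", "kwargs": {"delta_pos": [[0,0.0047,0.02],[0,0,0.04],[0,0,0.04],[0,0,0.02],[0,0,0.01]], "angular": [[0,0,0],[0,0,0],[0,0,0],[0,0,0],[0,0,0]]}}

```text
clock: 6.62
position: [0.579, 0.2765, 0.0435]
ee_rot: [-0.001, 0.766, 0.643, -0.002]
contact_force: [0.7, -0.2, -0.4]
width: 0.0585
```

Request:
{"fn": "send_rows", "kwargs": {"delta_pos": [[0,0,0.005],[0,0,0],[0,0,0],[0,0,0]], "angular": [[0,0,0],[0,0,0],[0,0,0],[0,0,0]]}}

```text
clock: 6.95
position: [0.5804, 0.2782, 0.0443]
ee_rot: [0.0, 0.766, 0.643, 0.001]
contact_force: [0.0, -0.2, -1.5]
width: 0.0583
```

```bash
python3 - <<'E'
from ov import *
steps(0.5791,.2780,.038,np.pi/2-.1735)
c,a,z=corner(0,.092,.030)
overlay("scene",c,a,z-.0085,.1233,.0588,(310,80,420,180),6,"pics/g6.png")
E
```

```text
from [0.5804 0.2782 0.0443] A 1.3974 d [-0.0013 -0.0002 -0.0063] dA -0.0001 clock 6.95 w 0.0583 F [ 0.  -0.2 -1.5]
n 1
[-0.0011, -0.003, 0.0157] ang z 0.001
```

View pics/g6.png

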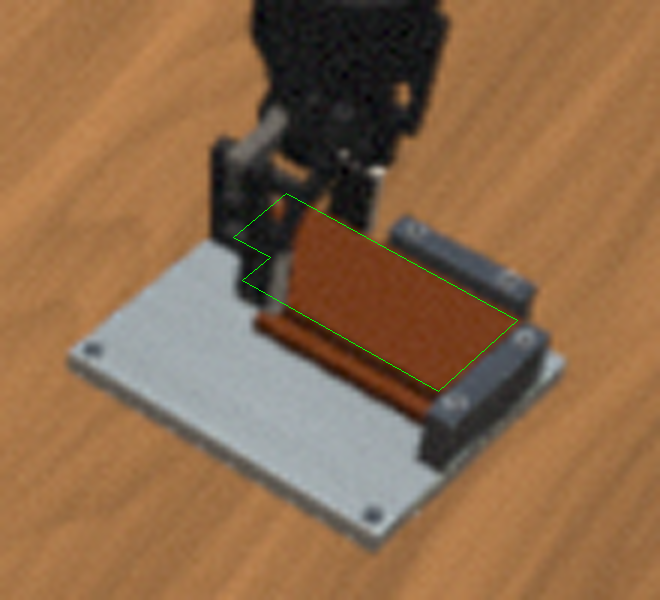

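Request:
{"fn": "send_rows", "kwargs": {"delta_pos": [[0,-0.003,0.008],[0,0,0.006],[0,0,0.003],[0,0,0],[0,0,0]], "angular": [[0,0,0],[0,0,0],[0,0,0],[0,0,0],[0,0,0]]}}

```text
clock: 7.42
position: [0.5783, 0.2783, 0.0367]
ee_rot: [-0.0, 0.766, 0.643, -0.0]
contact_force: [-0.6, 0.0, 0.7]
width: 0.0585
```

Request:
{"fn": "send_rows", "kwargs": {"delta_pos": [[0,0,0],[0,0,0],[0,0,0]], "angular": [[0,0,0],[0,0,0],[0,0,0]], "hand": 68}}

```text
clock: 7.67
position: [0.5788, 0.2783, 0.0367]
ee_rot: [0.0, 0.766, 0.643, 0.0]
contact_force: [-0.0, 0.1, 1.2]
width: 0.0682
```

Request:
{"fn": "send_rows", "kwargs": {"delta_pos": [[0,0,-0.015],[0,0,-0.03],[0,0,-0.05],[0,0,-0.06],[0,0,-0.03]], "angular": [[0,0,0],[0,0,0],[0,0,0],[0,0,0],[0,0,0]]}}

```text
clock: 8.08
position: [0.5801, 0.2788, 0.1146]
ee_rot: [0.001, 0.766, 0.643, 0.002]
contact_force: [0.3, 0.5, 0.6]
width: 0.0679
```

```bash
python3 - <<'E'
from ov import *
s,A=tool();print(s["position"],s["contact_force"])
c=place(np.array([[.092,.03]]),.5783,.2783,-.1735)[0]
overlay("scene",c,-.1735,.028,.1233,.0588,(310,80,420,180),6,"pics/g7.png")
E
```

```text
[0.58012329 0.27884629 0.1145837 ] [0.25458691 0.50293606 0.61345884]
```

View pics/g7.png

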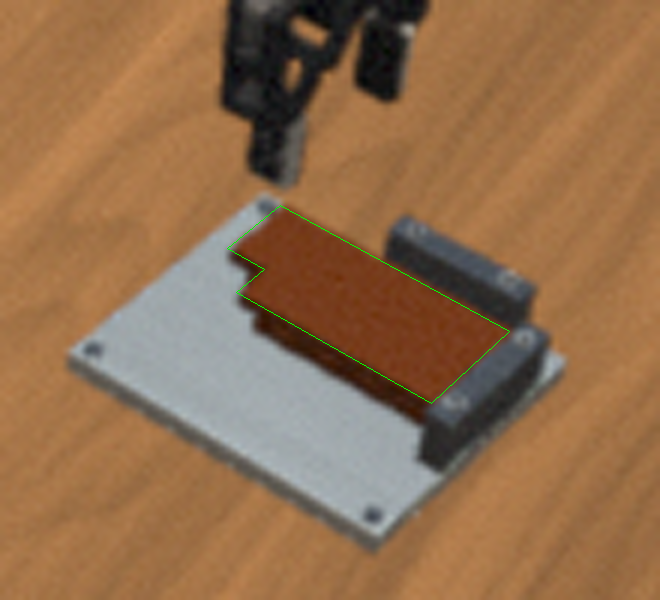

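```bash
python3 - <<'E'
from plan import *
t=place(np.array([[-.046,-.098]]),.6805,.2947,-.1735)[0];print(t)
steps(*t,.09,np.pi/2-.1735)
E
```

```text
[0.61827279 0.20611233]
from [0.5813 0.2793 0.1165] A 1.3975 d [ 0.037  -0.0732 -0.0265] dA -0.0002 clock 8.1333 w 0.068 F [1.3 0.2 0.9]
n 3
[-0.0548, 0.0409, 0.0221] ang z 0.001
[-0.0547, 0.0409, 0.0221] ang z 0.001
[-0.0547, 0.0409, 0.0221] ang z 0.001
```

Request:
{"fn": "send_rows", "kwargs": {"delta_pos": [[-0.027,0.02,0.01],[-0.055,0.041,0.022],[-0.055,0.041,0.022],[-0.027,0.021,0.022],[0,0,0.03]], "angular": [[0,0,0],[0,0,0],[0,0,0],[0,0,0],[0,0,0]], "hand": 0}}

```text
clock: 8.55
position: [0.6173, 0.2019, 0.0672]
ee_rot: [0.001, 0.767, 0.642, -0.0]
contact_force: [-0.7, -0.6, 0.6]
width: 0.0072
```

Request:
{"fn": "send_rows", "kwargs": {"delta_pos": [[0,0,0.04],[0,0,0.02],[0,0,0],[0,0,0],[0,0,0]], "angular": [[0,0,0],[0,0,0],[0,0,0],[0,0,0],[0,0,0]]}}

```text
clock: 8.97
position: [0.6158, 0.2059, 0.0445]
ee_rot: [0.0, 0.765, 0.644, 0.0]
contact_force: [-0.3, 0.2, -0.0]
width: 0.0001
```

```bash
python3 - <<'E'
from ov import *
t=place(np.array([[-.046,-.085]]),.6805,.2947,-.1735)[0]
steps(*t,.043,np.pi/2-.1735)
c=place(np.array([[.092,.03]]),.5783,.2783,-.1735)[0]
overlay("scene",c,-.1735,.028,.1233,.0588,(310,80,420,180),6,"pics/g8.png")
E
```

```text
from [0.6158 0.2059 0.0445] A 1.3982 d [ 0.0048  0.013  -0.0015] dA -0.0009 clock 8.9667 w 0.0001 F [-0.3  0.2 -0. ]
n 1
[0.0342, 0.0061, 0.0038] ang z 0.011
```

View pics/g8.png

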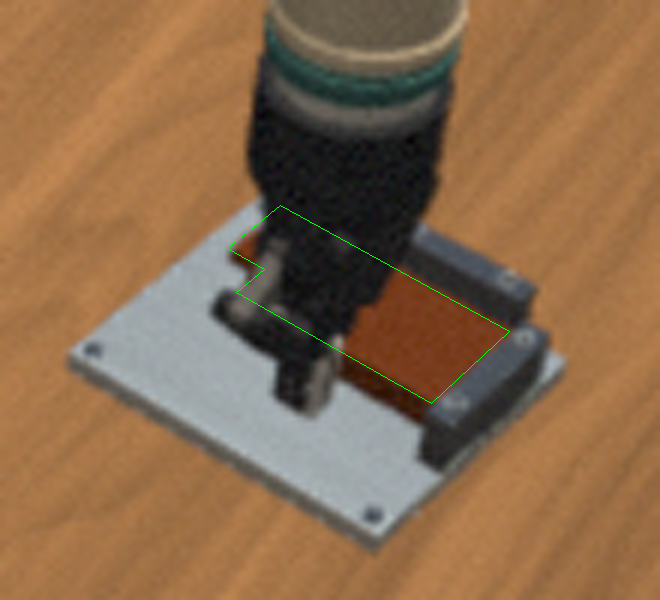

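Request:
{"fn": "send_rows", "kwargs": {"delta_pos": [[0.006,0.004,0.002],[0.007,0.002,0.002],[0.007,0,0],[0.005,0,0],[0.004,0,0]], "angular": [[0,0,0],[0,0,0],[0,0,0],[0,0,0],[0,0,0]]}}

```text
clock: 9.43
position: [0.6202, 0.2167, 0.0428]
ee_rot: [0.0, 0.766, 0.643, 0.0]
contact_force: [-0.4, -0.6, -0.3]
width: -0.0002
```

Request:
{"fn": "send_rows", "kwargs": {"delta_pos": [[0.003,0,0],[0.003,0,0],[0.003,0,0],[0.003,0,0],[0.003,0,0]], "angular": [[0,0,0],[0,0,0],[0,0,0],[0,0,0],[0,0,0]]}}

```text
clock: 9.85
position: [0.6211, 0.2221, 0.0426]
ee_rot: [-0.0, 0.766, 0.643, 0.0]
contact_force: [0.2, -0.8, 0.4]
width: -0.0001
```

```bash
cat > jp.py <<'E'
from ov import *
def jp():
    s,A=tool();q=place(np.array([s["position"][:2]-np.array([.6805,.2947])]),0,0,.1735)[0]
    F=np.array(s["contact_force"]);f=place(np.array([F[:2]]),0,0,.1735)[0]
    print("jig xy mm",(q*1000).round(1),"z",round(s["position"][2]*1000,1),"Fjig",f.round(1),round(F[2],1),"yaw",round(A-np.pi/2,4),"t",round(s["clock"],2))
E
python3 - <<'E'
from jp import *
jp()
c=place(np.array([[.092,.03]]),.5783,.2783,-.1735)[0]
overlay("scene",c,-.1735,.028,.1233,.0588,(310,80,420,180),6,"pics/g9.png")
E
```

```text
jig xy mm [-46.  -81.7] z 42.6 Fjig [ 0.3 -0.8] 0.4 yaw -0.1735 t 9.85
```

View pics/g9.png

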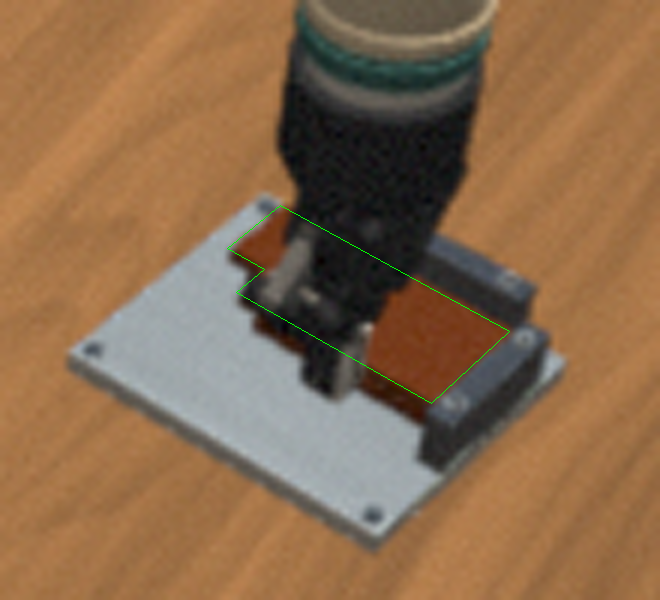

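Request:
{"fn": "send_rows", "kwargs": {"delta_pos": [[0.003,0,0],[0.003,0,0],[0.003,0,0],[0.003,0,0],[0.003,0,0]], "angular": [[0,0,0],[0,0,0],[0,0,0],[0,0,0],[0,0,0]]}}

```text
clock: 10.32
position: [0.6221, 0.2281, 0.0426]
ee_rot: [-0.0, 0.766, 0.643, 0.0]
contact_force: [-0.1, -0.6, -0.4]
width: 0.0002
```

```bash
python3 - <<'E'
from jp import *
jp()
c=place(np.array([[.092,.03]]),.5783,.2783,-.1735)[0]
overlay("scene",c,-.1735,.028,.1233,.0588,(310,80,420,180),6,"pics/g10.png")
E
```

```text
jig xy mm [-46.  -75.7] z 42.6 Fjig [ 0.  -0.6] -0.4 yaw -0.1735 t 10.32
```

View pics/g10.png

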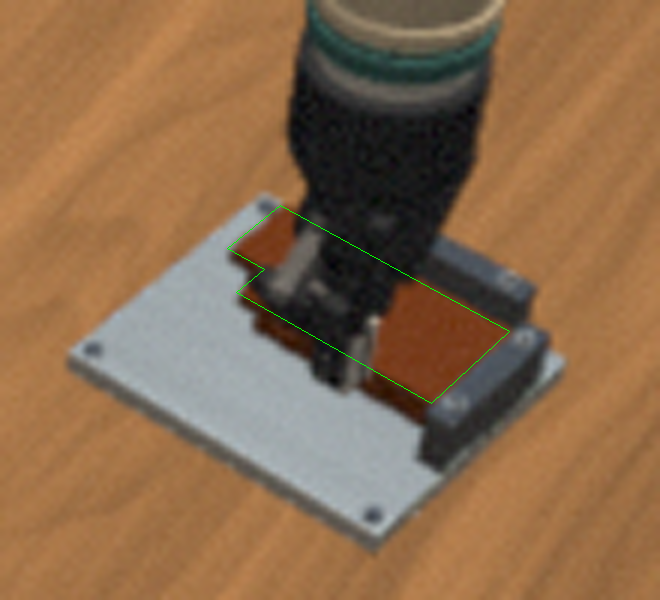

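Request:
{"fn": "send_rows", "kwargs": {"delta_pos": [[0.002,0,0],[0.002,0,0],[0.002,0,0],[0.002,0,0],[0.002,0,0]], "angular": [[0,0,0],[0,0,0],[0,0,0],[0,0,0],[0,0,0]]}}

```text
clock: 10.78
position: [0.6228, 0.232, 0.0427]
ee_rot: [-0.0, 0.766, 0.643, 0.0]
contact_force: [-1.1, 0.4, -0.4]
width: -0.0001
```

```bash
python3 - <<'E'
from jp import *
jp()
c=place(np.array([[.092,.03]]),.5783,.2783,-.1735)[0]
overlay("scene",c,-.1735,.028,.1233,.0588,(310,80,420,180),6,"pics/g11.png")
E
```

```text
jig xy mm [-46.  -71.7] z 42.7 Fjig [-1.1  0.2] -0.4 yaw -0.1734 t 10.78
```

View pics/g11.png

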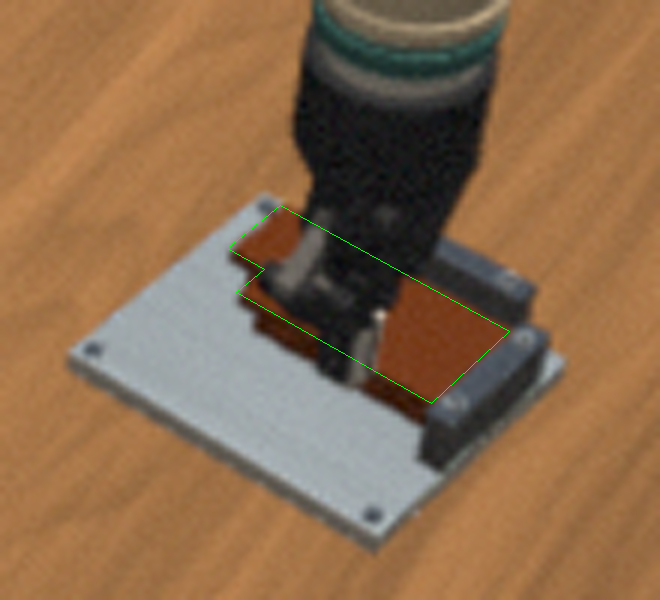

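Request:
{"fn": "send_rows", "kwargs": {"delta_pos": [[0.002,0,0],[0.002,0,0],[0.002,0,0],[0.0015,0,0]], "angular": [[0,0,0],[0,0,0],[0,0,0],[0,0,0]]}}

```text
clock: 11.17
position: [0.6233, 0.2348, 0.0426]
ee_rot: [0.0, 0.766, 0.643, -0.0]
contact_force: [0.2, -0.7, 0.2]
width: 0.0
```

```bash
python3 - <<'E'
from jp import *
jp()
c=place(np.array([[.092,.03]]),.5783,.2783,-.1735)[0]
overlay("scene",c,-.1735,.028,.1233,.0588,(310,80,420,180),6,"pics/g12.png")
E
```

```text
jig xy mm [-46.  -68.9] z 42.6 Fjig [ 0.3 -0.7] 0.2 yaw -0.1733 t 11.17
```

View pics/g12.png

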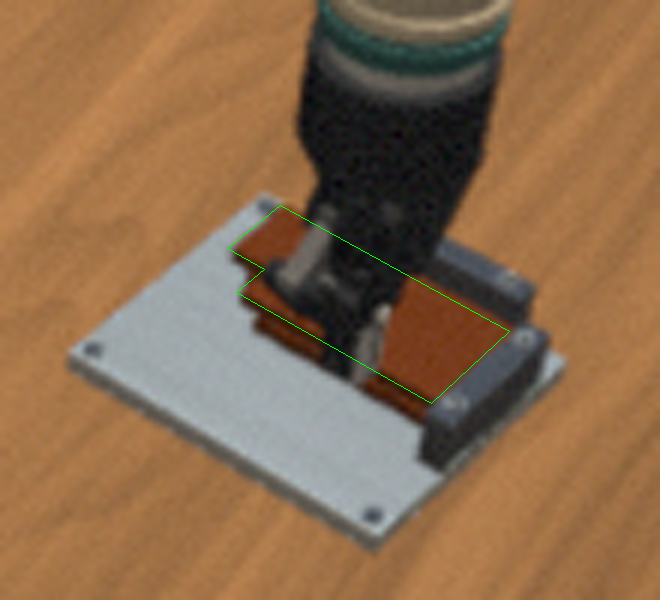

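Request:
{"fn": "send_rows", "kwargs": {"delta_pos": [[0.0012,0,0],[0.0012,0,0],[0.0012,0,0],[0.0012,0,0]], "angular": [[0,0,0],[0,0,0],[0,0,0],[0,0,0]]}}

```text
clock: 11.55
position: [0.6233, 0.2362, 0.0426]
ee_rot: [0.0, 0.766, 0.643, -0.001]
contact_force: [-1.9, -3.5, 1.8]
width: -0.0
```

```bash
python3 - <<'E'
from jp import *
jp()
E
```

```text
jig xy mm [-46.3 -67.5] z 42.6 Fjig [-1.2 -3.8] 1.8 yaw -0.173 t 11.55
```

Request:
{"fn": "send_rows", "kwargs": {"delta_pos": [[0.001,0,0],[0.001,0,0],[0,0,0]], "angular": [[0,0,0],[0,0,0],[0,0,0]]}}

```text
clock: 11.8
position: [0.6232, 0.2363, 0.0426]
ee_rot: [0.0, 0.766, 0.643, -0.001]
contact_force: [-1.1, -5.7, 3.1]
width: -0.0001
```

```bash
python3 - <<'E'
from jp import *
jp()
c=place(np.array([[-.005,0]]),.6805,.2947,-.1735)[0]
overlay("scene",c,-.1735,.028,.1233,.0588,(310,80,420,180),6,"pics/g13.png")
E
```

```text
jig xy mm [-46.4 -67.4] z 42.6 Fjig [-0.1 -5.8] 3.1 yaw -0.1729 t 11.8
```

View pics/g13.png

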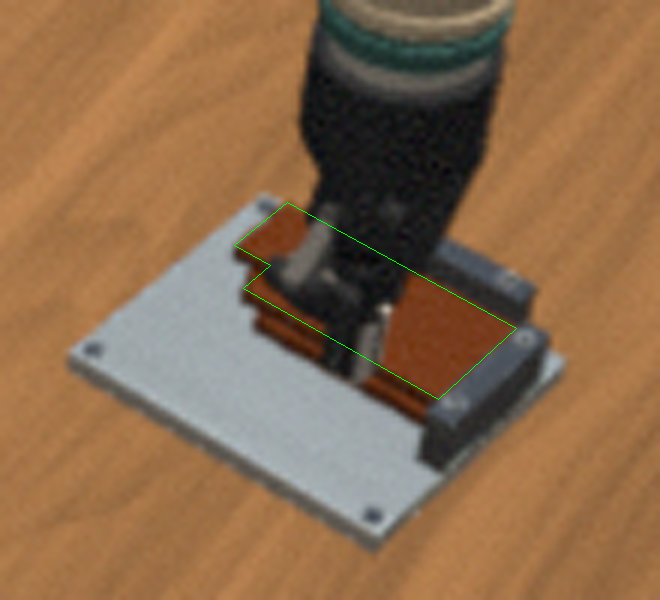

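Request:
{"fn": "send_rows", "kwargs": {"delta_pos": [[-0.006,0,0],[-0.014,0,0],[0,0,-0.03],[0,0,-0.06],[0,0,-0.06]], "angular": [[0,0,0],[0,0,0],[0,0,0],[0,0,0],[0,0,0]]}}

```text
clock: 12.27
position: [0.622, 0.2298, 0.1031]
ee_rot: [-0.001, 0.766, 0.643, -0.0]
contact_force: [0.0, 0.4, 0.6]
width: 0.0
```

```bash
python3 - <<'E'
from jp import *
jp()
t=place(np.array([[-.155,-.026]]),.6805,.2947,-.1735)[0]
steps(*t,.103,np.pi/2-.1735)
E
```

```text
jig xy mm [-46.4 -74. ] z 103.1 Fjig [-0.   0.4] 0.6 yaw -0.1739 t 12.27
from [0.622  0.2298 0.1031] A 1.3969 d [-0.0986  0.066  -0.0001] dA 0.0004 clock 12.2667 w 0.0 F [0.  0.4 0.6]
n 3
[0.04, -0.0905, 0.0001] ang z -0.001
[0.04, -0.0905, 0.0001] ang z -0.001
[0.04, -0.0905, 0.0001] ang z -0.001
```

Request:
{"fn": "send_rows", "kwargs": {"delta_pos": [[0.02,-0.045,0],[0.04,-0.0905,0],[0.04,-0.0905,0],[0.02,-0.0455,0.02],[0,0,0.03]], "angular": [[0,0,0],[0,0,0],[0,0,0],[0,0,0],[0,0,0]]}}

```text
clock: 12.68
position: [0.5203, 0.2987, 0.0848]
ee_rot: [-0.001, 0.765, 0.644, 0.001]
contact_force: [0.2, 0.0, 0.1]
width: 0.0001
```

Request:
{"fn": "send_rows", "kwargs": {"delta_pos": [[0,0,0.04],[0,0,0.04],[0,0,0.02],[0,0,0],[0,0,0]], "angular": [[0,0,0],[0,0,0],[0,0,0],[0,0,0],[0,0,0]]}}

```text
clock: 13.1
position: [0.524, 0.2959, 0.043]
ee_rot: [-0.0, 0.766, 0.643, 0.0]
contact_force: [0.8, 1.2, -0.4]
width: 0.0002
```

```bash
python3 - <<'E'
from jp import *
jp()
c=place(np.array([[-.005,0]]),.6805,.2947,-.1735)[0]
overlay("scene",c,-.1735,.028,.1233,.0588,(310,80,420,180),6,"pics/g14.png")
E
```

```text
jig xy mm [-154.3  -25.8] z 43.0 Fjig [0.6 1.3] -0.4 yaw -0.1736 t 13.1
```

View pics/g14.png

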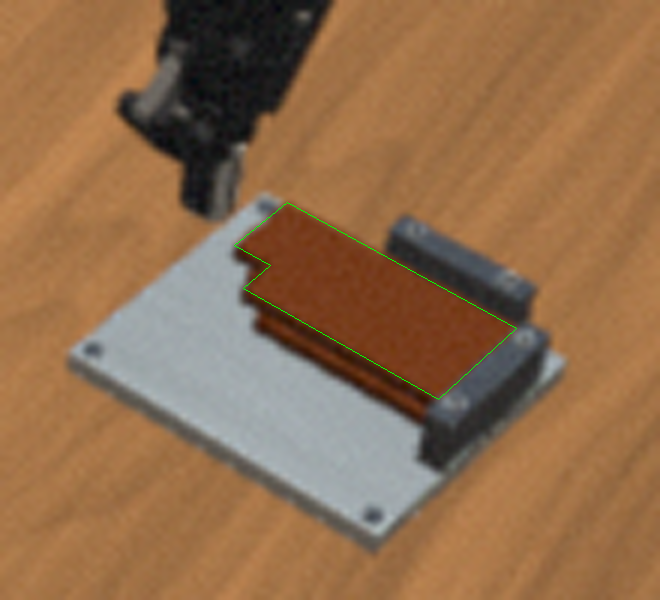

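Request:
{"fn": "send_rows", "kwargs": {"delta_pos": [[0,0.006,0],[0,0.008,0],[0,0.008,0],[0,0.005,0],[0,0.002,0]], "angular": [[0,0,0],[0,0,0],[0,0,0],[0,0,0],[0,0,0]]}}

```text
clock: 13.57
position: [0.536, 0.2937, 0.043]
ee_rot: [0.0, 0.766, 0.643, 0.001]
contact_force: [0.0, -0.4, 0.2]
width: -0.0
```

Request:
{"fn": "send_rows", "kwargs": {"delta_pos": [[0,0.002,0],[0,0.002,0],[0,0.002,0],[0,0.002,0],[0,0.002,0]], "angular": [[0,0,0],[0,0,0],[0,0,0],[0,0,0],[0,0,0]]}}

```text
clock: 13.98
position: [0.5387, 0.293, 0.0426]
ee_rot: [-0.0, 0.766, 0.643, -0.0]
contact_force: [-0.8, 0.3, 1.2]
width: -0.0001
```

```bash
python3 - <<'E'
from jp import *
jp()
E
```

```text
jig xy mm [-139.3  -26.1] z 42.6 Fjig [-0.8  0.1] 1.2 yaw -0.1734 t 13.98
```

Request:
{"fn": "send_rows", "kwargs": {"delta_pos": [[0,0.0015,0],[0,0.0015,0],[0,0.0015,0],[0,0.0015,0]], "angular": [[0,0,0],[0,0,0],[0,0,0],[0,0,0]]}}

```text
clock: 14.32
position: [0.5414, 0.2926, 0.0426]
ee_rot: [-0.0, 0.766, 0.643, -0.0]
contact_force: [-0.4, 0.3, 0.4]
width: 0.0001
```

```bash
python3 - <<'E'
from jp import *
jp()
c=place(np.array([[-.000,0]]),.6805,.2947,-.1735)[0]
overlay("scene",c,-.1735,.028,.1233,.0588,(310,80,420,180),6,"pics/g15.png")
E
```

```text
jig xy mm [-136.6  -26.1] z 42.6 Fjig [-0.4  0.2] 0.4 yaw -0.1734 t 14.32
```

View pics/g15.png

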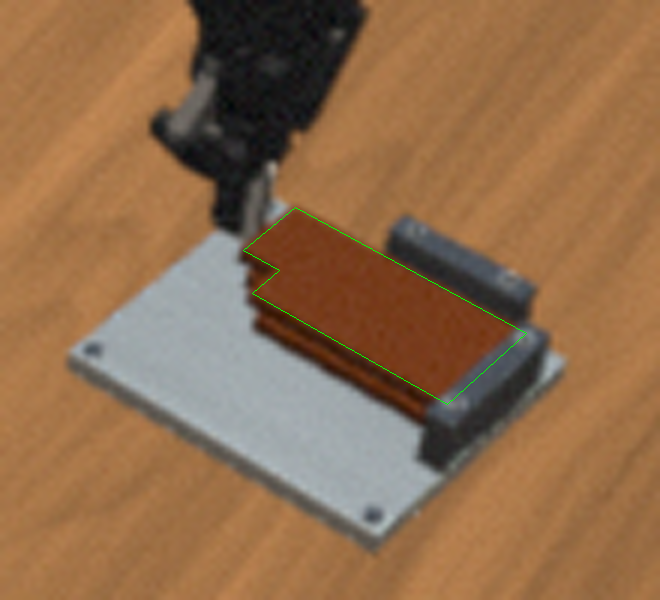

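Request:
{"fn": "send_rows", "kwargs": {"delta_pos": [[0,0.0012,0],[0,0.0012,0],[0,0.0012,0],[0,0.0012,0]], "angular": [[0,0,0],[0,0,0],[0,0,0],[0,0,0]]}}

```text
clock: 14.7
position: [0.5434, 0.2923, 0.0426]
ee_rot: [-0.0, 0.766, 0.643, 0.0]
contact_force: [-0.5, 0.1, 0.7]
width: 0.0003
```

Request:
{"fn": "send_rows", "kwargs": {"delta_pos": [[0,0.001,0],[0,0.001,0]], "angular": [[0,0,0],[0,0,0]]}}

```text
clock: 14.87
position: [0.5442, 0.2921, 0.0426]
ee_rot: [0.0, 0.766, 0.643, 0.0]
contact_force: [-0.5, 0.2, 0.6]
width: -0.0002
```

```bash
python3 - <<'E'
from jp import *
jp()
E
```

```text
jig xy mm [-133.8  -26.1] z 42.6 Fjig [-0.5  0.1] 0.6 yaw -0.1734 t 14.87
```

Request:
{"fn": "send_rows", "kwargs": {"delta_pos": [[0,0.001,0],[0,0.001,0],[0,0.001,0]], "angular": [[0,0,0],[0,0,0],[0,0,0]]}}

```text
clock: 15.12
position: [0.5444, 0.292, 0.0425]
ee_rot: [-0.001, 0.766, 0.643, -0.001]
contact_force: [-1.3, 1.7, 1.4]
width: -0.0002
```

Request:
{"fn": "send_rows", "kwargs": {"delta_pos": [[0,0.001,0],[0,0.001,0]], "angular": [[0,0,0],[0,0,0]]}}

```text
clock: 15.28
position: [0.5445, 0.292, 0.0425]
ee_rot: [-0.001, 0.766, 0.643, -0.001]
contact_force: [-5.3, 1.3, 2.5]
width: 0.0003
```

```bash
python3 - <<'E'
from jp import *
jp()
c=place(np.array([[-.000,0]]),.6805,.2947,-.1735)[0]
overlay("scene",c,-.1735,.028,.1233,.0588,(310,80,420,180),6,"pics/g16.png")
E
```

```text
jig xy mm [-133.5  -26.2] z 42.5 Fjig [-5.5  0.4] 2.5 yaw -0.1738 t 15.28
```

View pics/g16.png

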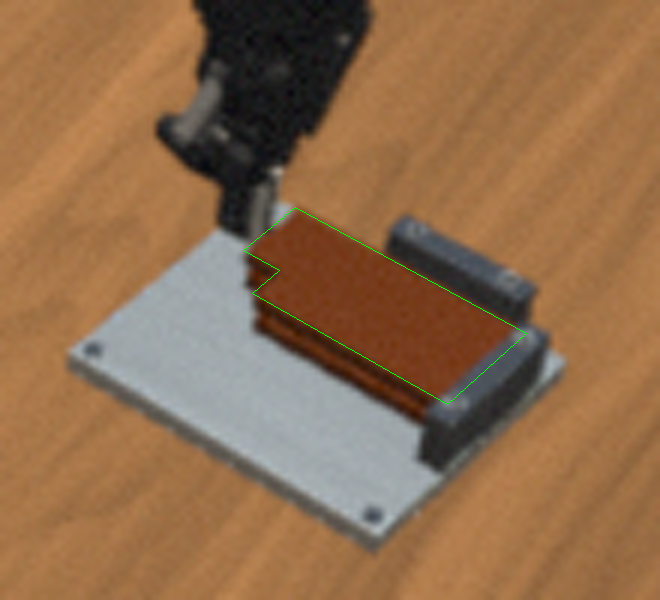

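Request:
{"fn": "send_rows", "kwargs": {"delta_pos": [[0,-0.01,0],[0,-0.02,-0.01],[0,-0.01,-0.04],[0,0,-0.06],[0,0,-0.06]], "angular": [[0,0,0],[0,0,0],[0,0,0],[0,0,0],[0,0,0]], "hand": 78}}

```text
clock: 15.75
position: [0.5298, 0.2944, 0.1111]
ee_rot: [0.0, 0.766, 0.643, -0.0]
contact_force: [0.5, -0.3, -0.2]
width: 0.0607
```

```bash
python3 - <<'E'
from jp import *
jp()
up=lambda im,k:cv2.resize(im,None,fx=k,fy=k,interpolation=cv2.INTER_CUBIC)
im=manip.get_image("scene");cv2.imwrite("pics/f1.png",im);cv2.imwrite("pics/g17.png",up(im[80:180,310:420],6))
t=place(np.array([[-.092,-.0338]]),.5934,-.3257,.258)[0];print(t)
steps(*t,.10,np.pi/2+.258)
E
```

```text
jig xy mm [-148.3  -26.4] z 111.1 Fjig [ 0.5 -0.2] -0.2 yaw -0.1729 t 15.75
[ 0.51306897 -0.38185484]
from [0.5332 0.2957 0.1168] A 1.398 d [-0.0201 -0.6776 -0.0168] dA 0.4308 clock 15.8 w 0.0678 F [2.  0.9 2.4]
n 17
[-0.0987, 0.0142, 0.0025] ang z -0.317
[-0.099, 0.0117, 0.0025] ang z -0.317
[-0.0993, 0.0092, 0.0025] ang z -0.317
[-0.0995, 0.0067, 0.0025] ang z -0.317
[-0.0996, 0.0042, 0.0025] ang z -0.317
[-0.0997, 0.0016, 0.0025] ang z -0.317
[-0.0997, -0.0009, 0.0025] ang z -0.317
[-0.0996, -0.0034, 0.0025] ang z -0.317
[-0.0995, -0.0059, 0.0025] ang z -0.317
[-0.0993, -0.0085, 0.0025] ang z -0.317
[-0.0991, -0.011, 0.0025] ang z -0.317
[-0.0988, -0.0135, 0.0025] ang z -0.317
[-0.0984, -0.016, 0.0025] ang z -0.317
[-0.098, -0.0185, 0.0025] ang z -0.317
[-0.0975, -0.0209, 0.0025] ang z -0.317
[-0.0969, -0.0234, 0.0025] ang z -0.317
[-0.0963, -0.0259, 0.0025] ang z -0.317
```

View pics/g17.png

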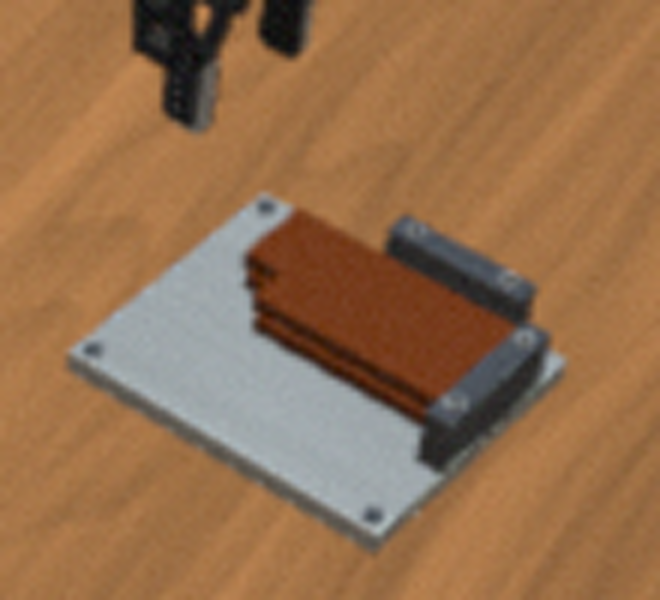

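Request:
{"fn": "send_rows", "kwargs": {"delta_pos": [[-0.049,0.007,0.0025],[-0.099,0.0117,0.0025],[-0.0993,0.0092,0.0025],[-0.0995,0.0067,0.0025],[-0.0996,0.0042,0.0025]], "angular": [[0,0,-0.158],[0,0,-0.317],[0,0,-0.317],[0,0,-0.317],[0,0,-0.317]]}}

```text
clock: 16.22
position: [0.5231, 0.1139, 0.1061]
ee_rot: [0.001, 0.727, 0.687, 0.001]
contact_force: [0.9, 0.4, 0.4]
width: 0.0777
```

Request:
{"fn": "send_rows", "kwargs": {"delta_pos": [[-0.0997,0.0016,0.0025],[-0.0997,-0.0009,0.0025],[-0.0996,-0.0034,0.0025],[-0.0995,-0.0059,0.0025],[-0.0993,-0.0085,0.0025]], "angular": [[0,0,-0.317],[0,0,-0.317],[0,0,-0.317],[0,0,-0.317],[0,0,-0.317]]}}

```text
clock: 16.63
position: [0.5144, -0.086, 0.1012]
ee_rot: [0.001, 0.682, 0.731, 0.0]
contact_force: [0.4, -0.1, 0.2]
width: 0.0781
```

Request:
{"fn": "send_rows", "kwargs": {"delta_pos": [[-0.0991,-0.011,0.0025],[-0.0988,-0.0135,0.0025],[-0.0984,-0.016,0.0025],[-0.098,-0.0185,0.0025],[-0.0975,-0.0209,0.0025]], "angular": [[0,0,-0.317],[0,0,-0.317],[0,0,-0.317],[0,0,-0.317],[0,0,-0.317]]}}

```text
clock: 17.05
position: [0.5056, -0.2855, 0.0961]
ee_rot: [0.001, 0.635, 0.773, -0.0]
contact_force: [0.4, -0.2, 0.3]
width: 0.0783
```

Request:
{"fn": "send_rows", "kwargs": {"delta_pos": [[-0.0969,-0.0234,0.0025],[-0.065,-0.016,0],[-0.032,-0.009,0],[0,0,0],[0,0,0]], "angular": [[0,0,-0.317],[0,0,-0.317],[0,0,-0.158],[0,0,0],[0,0,0]]}}

```text
clock: 17.47
position: [0.5029, -0.3633, 0.0946]
ee_rot: [0.0, 0.611, 0.792, 0.0]
contact_force: [-0.3, 0.2, -0.2]
width: 0.0776
```

```bash
python3 - <<'E'
from jp import *
steps(.5131,-.3819,.06,np.pi/2+.258)
up=lambda im,k:cv2.resize(im,None,fx=k,fy=k,interpolation=cv2.INTER_CUBIC)
im=manip.get_image("scene");cv2.imwrite("pics/g18.png",up(im[230:350,140:280],5))
E
```

```text
from [ 0.5029 -0.3633  0.0946] A 1.8266 d [ 0.0102 -0.0186 -0.0346] dA 0.0022 clock 17.4667 w 0.0776 F [-0.3  0.2 -0.2]
n 2
[-0.0257, 0.0065, 0.0432] ang z -0.014
[-0.0257, 0.0064, 0.0432] ang z -0.014
```

View pics/g18.png

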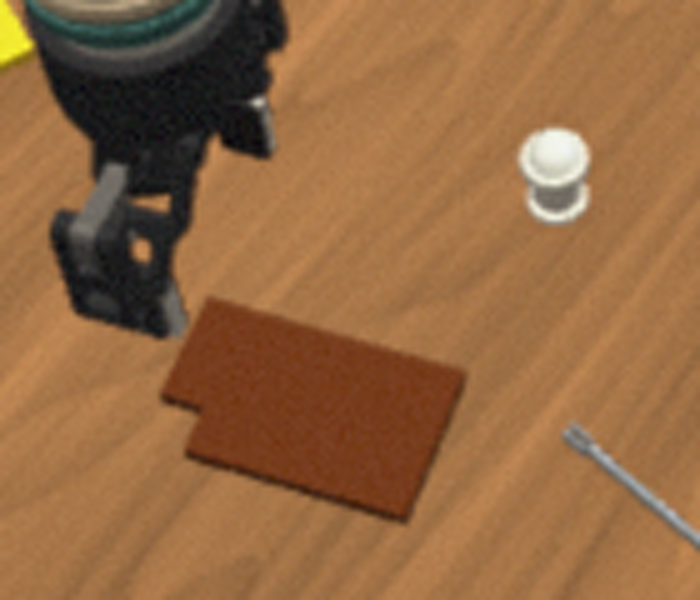

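Request:
{"fn": "send_rows", "kwargs": {"delta_pos": [[-0.015,0.004,0.01],[-0.022,0.005,0.02],[-0.0144,0.004,0.03],[0,0,0.025],[0,0,0]], "angular": [[0,0,0],[0,0,-0.028],[0,0,0],[0,0,0],[0,0,0]]}}

```text
clock: 17.93
position: [0.5122, -0.38, 0.0572]
ee_rot: [-0.003, 0.609, 0.793, 0.0]
contact_force: [0.3, 0.2, 0.1]
width: 0.078
```

Request:
{"fn": "send_rows", "kwargs": {"delta_pos": [[0,0,0],[0,0,0],[0,0,0]], "angular": [[0,0,0],[0,0,0],[0,0,0]]}}

```text
clock: 18.18
position: [0.5135, -0.3815, 0.0608]
ee_rot: [0.0, 0.609, 0.793, 0.0]
contact_force: [-0.2, -0.3, -0.6]
width: 0.0782
```

```bash
python3 - <<'E'
from jp import *
steps(.5131,-.3819,.022,np.pi/2+.258)
up=lambda im,k:cv2.resize(im,None,fx=k,fy=k,interpolation=cv2.INTER_CUBIC)
im=manip.get_image("scene");cv2.imwrite("pics/g19.png",up(im[250:350,140:260],5))
im=manip.get_image("top");cv2.imwrite("pics/g19t.png",up(im[160:280,310:440],4))
E
```

```text
from [ 0.5135 -0.3815  0.0608] A 1.8308 d [-0.0004 -0.0004 -0.0388] dA -0.002 clock 18.1833 w 0.0782 F [-0.2 -0.3 -0.6]
n 1
[-0.0008, -0.0012, 0.097] ang z 0.025
```

View pics/g19.png

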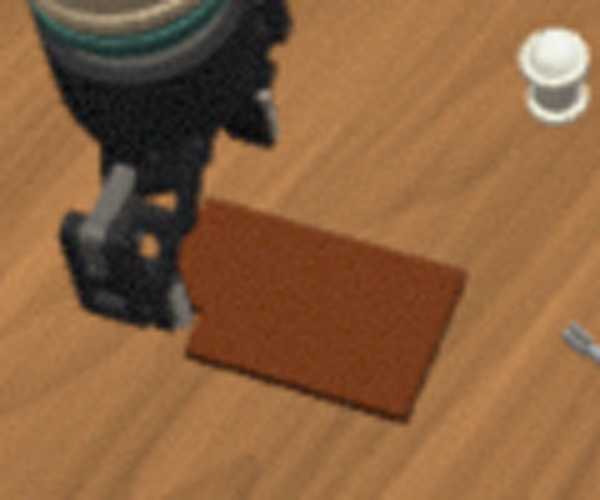

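View pics/g19t.png

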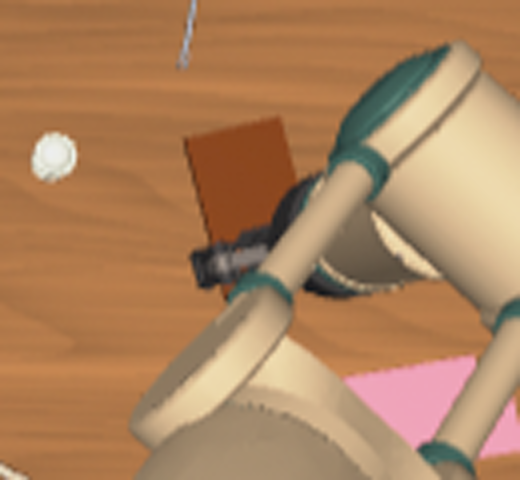

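Request:
{"fn": "send_rows", "kwargs": {"delta_pos": [[0,0,0.02],[0,0,0.03],[0,0,0.025],[0,0,0.015],[0,0,0.005]], "angular": [[0,0,0],[0,0,0],[0,0,0],[0,0,0],[0,0,0]]}}

```text
clock: 18.7
position: [0.5123, -0.3805, 0.0203]
ee_rot: [-0.002, 0.61, 0.793, 0.0]
contact_force: [0.7, -0.4, 0.4]
width: 0.0782
```

Request:
{"fn": "send_rows", "kwargs": {"delta_pos": [[0,0,0.006],[0,0,0.005],[0,0,0.004],[0,0,0],[0,0,0]], "angular": [[0,0,0],[0,0,0],[0,0,0],[0,0,0],[0,0,0]]}}

```text
clock: 19.12
position: [0.5135, -0.3816, 0.0168]
ee_rot: [0.0, 0.61, 0.793, 0.0]
contact_force: [0.2, -0.8, -1.3]
width: 0.0781
```

```bash
python3 - <<'E'
from jp import *
steps(.5131,-.3819,.0155,np.pi/2+.258)
up=lambda im,k:cv2.resize(im,None,fx=k,fy=k,interpolation=cv2.INTER_CUBIC)
im=manip.get_image("scene");cv2.imwrite("pics/g20.png",up(im[250:350,140:260],5))
E
```

```text
from [ 0.5135 -0.3816  0.0168] A 1.8306 d [-0.0004 -0.0003 -0.0013] dA -0.0018 clock 19.1167 w 0.0781 F [ 0.2 -0.8 -1.3]
n 1
[-0.0005, -0.0012, 0.0033] ang z 0.023
```

View pics/g20.png

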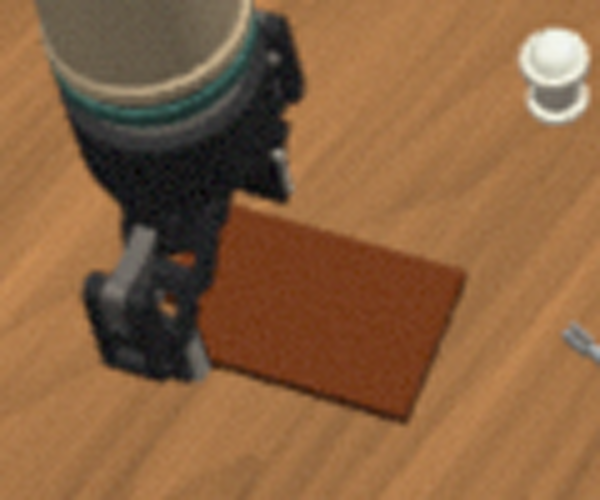

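Fingers straddle the notch end without contact. Close and lift.

Request:
{"fn": "send_rows", "kwargs": {"delta_pos": [[0,0,0.0025],[0,0,0],[0,0,0],[0,0,0],[0,0,0]], "angular": [[0,0,0],[0,0,0],[0,0,0],[0,0,0],[0,0,0]], "hand": 55, "squeeze": 35}}

```text
clock: 19.58
position: [0.5137, -0.3817, 0.0164]
ee_rot: [0.001, 0.61, 0.793, -0.0]
contact_force: [-0.8, 0.1, 5.7]
width: 0.0658
```

```bash
python3 - <<'E'
from jp import *
s,A=tool();print(s["position"].round(4),A-np.pi/2,s["contact_force"].round(1),s["width"])
# corner of c in tool frame using averaged fit
d=np.array([.5934,-.3257])-s["position"][:2];print(place(d[None],0,0,-(A-np.pi/2)))
c=np.array([.5934,-.3257]);overlay("scene",c,.258,.008,.115,.0675,(140,250,260,350),5,"pics/g21.png")
E
```

```text
[ 0.5137 -0.3817  0.0164] 0.2599167142026144 [-0.8  0.1  5.7] 0.06577964186112956
[[0.09143282 0.03365986]]
```

View pics/g21.png

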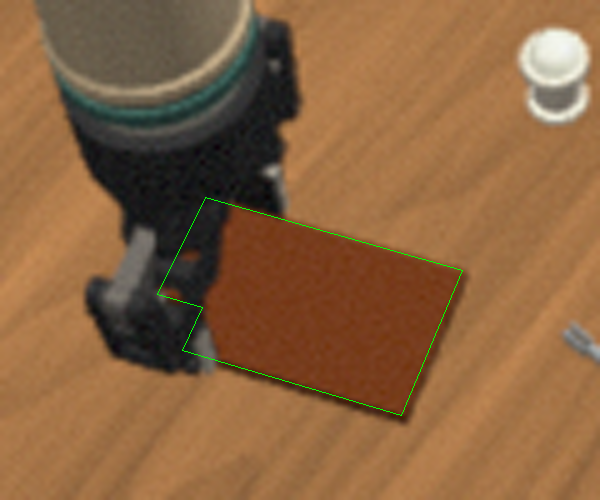

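Request:
{"fn": "send_rows", "kwargs": {"delta_pos": [[0,0,-0.01],[0,0,-0.02],[0,0,-0.04],[0,0,-0.05],[0,0,-0.04]], "angular": [[0,0,0],[0,0,0],[0,0,0],[0,0,0],[0,0,0]]}}

```text
clock: 20.05
position: [0.5134, -0.3815, 0.0806]
ee_rot: [-0.0, 0.61, 0.793, 0.0]
contact_force: [-0.2, -0.8, -0.5]
width: 0.0663
```

Request:
{"fn": "send_rows", "kwargs": {"delta_pos": [[0,0,-0.02],[0,0,0]], "angular": [[0,0,0],[0,0,0]]}}

```text
clock: 20.22
position: [0.5144, -0.3824, 0.0899]
ee_rot: [0.002, 0.609, 0.793, -0.0]
contact_force: [-0.0, -0.5, -0.9]
width: 0.0661
```

```bash
python3 - <<'E'
from jp import *
c,a,z=corner(0,.0914,.0331)
overlay("scene",c,a,z-.0085,.115,.0658,(140,210,280,330),5,"pics/g22.png")
t=place(np.array([[-.0914-.005,-.0331-.005]]),.6805,.2947,-.1735)[0];print(t)
steps(*t,.10,np.pi/2-.1735)
E
```

```text
[0.57897006 0.27381362]
from [ 0.5137 -0.3818  0.0885] A 1.8308 d [0.0652 0.6557 0.0115] dA -0.4335 clock 20.2667 w 0.0664 F [-0.5 -0.3 -0.1]
n 17
[0.0907, 0.0341, -0.0017] ang z 0.319
[0.0916, 0.0317, -0.0017] ang z 0.319
[0.0923, 0.0294, -0.0017] ang z 0.319
[0.0931, 0.027, -0.0017] ang z 0.319
[0.0937, 0.0246, -0.0017] ang z 0.319
[0.0943, 0.0222, -0.0017] ang z 0.319
[0.0948, 0.0198, -0.0017] ang z 0.319
[0.0953, 0.0174, -0.0017] ang z 0.319
[0.0957, 0.015, -0.0017] ang z 0.319
[0.0961, 0.0125, -0.0017] ang z 0.319
[0.0964, 0.0101, -0.0017] ang z 0.319
[0.0966, 0.0076, -0.0017] ang z 0.319
[0.0968, 0.0051, -0.0017] ang z 0.319
[0.0969, 0.0027, -0.0017] ang z 0.319
[0.0969, 0.0002, -0.0017] ang z 0.319
[0.0969, -0.0023, -0.0017] ang z 0.319
[0.0968, -0.0047, -0.0017] ang z 0.319
```

View pics/g22.png

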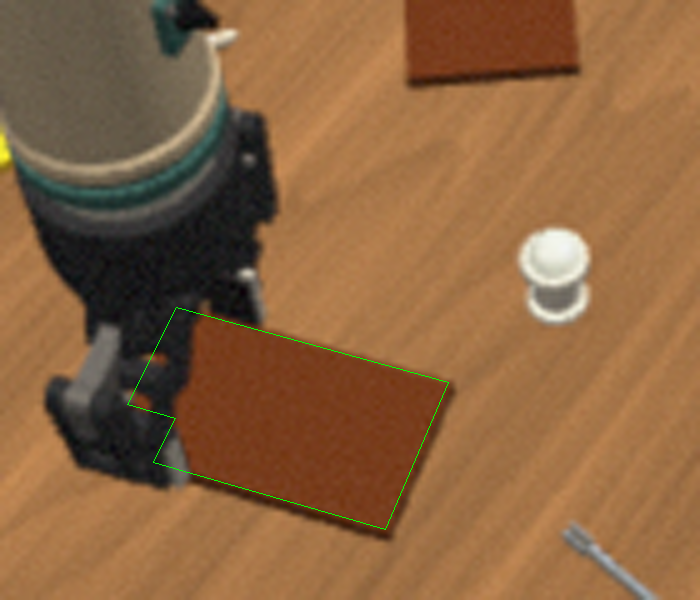

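Request:
{"fn": "send_rows", "kwargs": {"delta_pos": [[0.03,0.011,-0.0017],[0.061,0.023,-0.0017],[0.0916,0.0317,-0.0017],[0.0923,0.0294,-0.0017],[0.0931,0.027,-0.0017]], "angular": [[0,0,0.106],[0,0,0.213],[0,0,0.319],[0,0,0.319],[0,0,0.319]]}}

```text
clock: 20.68
position: [0.5275, -0.2243, 0.0894]
ee_rot: [-0.002, 0.65, 0.76, -0.0]
contact_force: [0.8, -0.5, -1.2]
width: 0.0663
```

Request:
{"fn": "send_rows", "kwargs": {"delta_pos": [[0.0937,0.0246,-0.0017],[0.0943,0.0222,-0.0017],[0.0948,0.0198,-0.0017],[0.0953,0.0174,-0.0017],[0.0957,0.015,-0.0017]], "angular": [[0,0,0.319],[0,0,0.319],[0,0,0.319],[0,0,0.319],[0,0,0.319]]}}

```text
clock: 21.1
position: [0.5463, -0.0314, 0.0931]
ee_rot: [-0.002, 0.697, 0.717, -0.001]
contact_force: [0.4, -0.1, -0.3]
width: 0.0667
```

Request:
{"fn": "send_rows", "kwargs": {"delta_pos": [[0.0961,0.0125,-0.0017],[0.0964,0.0101,-0.0017],[0.0966,0.0076,-0.0017],[0.0968,0.0051,-0.0017],[0.0969,0.0027,-0.0017]], "angular": [[0,0,0.319],[0,0,0.319],[0,0,0.319],[0,0,0.319],[0,0,0.319]]}}

```text
clock: 21.52
position: [0.5653, 0.161, 0.0964]
ee_rot: [-0.001, 0.741, 0.671, -0.001]
contact_force: [1.2, -0.1, -0.1]
width: 0.0661
```

Request:
{"fn": "send_rows", "kwargs": {"delta_pos": [[0.0969,0.0002,-0.0017],[0.064,-0.001,0],[0.032,-0.001,0],[0,0,0],[0,0,0]], "angular": [[0,0,0.319],[0,0,0.319],[0,0,0.213],[0,0,0.106],[0,0,0]]}}

```text
clock: 21.93
position: [0.5737, 0.2359, 0.097]
ee_rot: [-0.001, 0.765, 0.644, -0.002]
contact_force: [-0.7, -0.3, -1.0]
width: 0.0662
```

```bash
python3 - <<'E'
from jp import *
jp()
steps(0.579,.2738,.052,np.pi/2-.1735)
c,a,z=corner(0,.0914,.0331)
overlay("scene",c,a,z-.0085,.115,.0658,(300,70,440,190),5,"pics/g23.png")
E
```

```text
jig xy mm [-95.1 -76.3] z 97.0 Fjig [-0.6 -0.5] -1.0 yaw -0.1721 t 21.93
from [0.5737 0.2359 0.097 ] A 1.3987 d [ 0.0053  0.0379 -0.045 ] dA -0.0014 clock 21.9333 w 0.0662 F [-0.7 -0.3 -1. ]
n 2
[0.0478, -0.0016, 0.0563] ang z 0.009
[0.0478, -0.0016, 0.0563] ang z 0.009
```

View pics/g23.png

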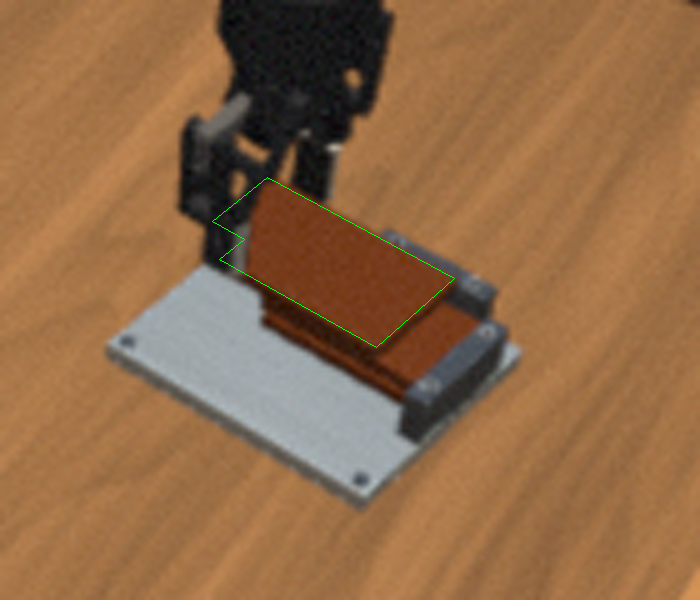

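Request:
{"fn": "send_rows", "kwargs": {"delta_pos": [[0.024,-0.001,0],[0.045,-0.001,0.01],[0.0206,-0.001,0.02],[0.006,0,0.02],[0,0,0.01]], "angular": [[0,0,0],[0,0,0.018],[0,0,0],[0,0,0],[0,0,0]]}}

```text
clock: 22.4
position: [0.58, 0.2728, 0.0728]
ee_rot: [-0.0, 0.766, 0.643, -0.001]
contact_force: [-1.0, -0.5, -0.6]
width: 0.0666
```

Request:
{"fn": "send_rows", "kwargs": {"delta_pos": [[0,0,0],[0,0,0],[0,0,0],[0,0,0]], "angular": [[0,0,0],[0,0,0],[0,0,0],[0,0,0]]}}

```text
clock: 22.73
position: [0.5811, 0.2727, 0.0749]
ee_rot: [0.0, 0.766, 0.642, 0.0]
contact_force: [0.2, -0.7, -0.4]
width: 0.0662
```

```bash
python3 - <<'E'
from jp import *
jp()
steps(0.579,.2738,.052,np.pi/2-.1735)
c,a,z=corner(0,.0914,.0331)
overlay("scene",c,a,z-.0085,.115,.0658,(300,70,440,190),5,"pics/g24.png")
E
```

```text
jig xy mm [-94.1 -38.8] z 74.9 Fjig [ 0.3 -0.6] -0.4 yaw -0.1759 t 22.73
from [0.5811 0.2727 0.0749] A 1.3949 d [-0.0021  0.0011 -0.0229] dA 0.0024 clock 22.7333 w 0.0662 F [ 0.2 -0.7 -0.4]
n 1
[0.0017, -0.0057, 0.0573] ang z -0.03
```

View pics/g24.png

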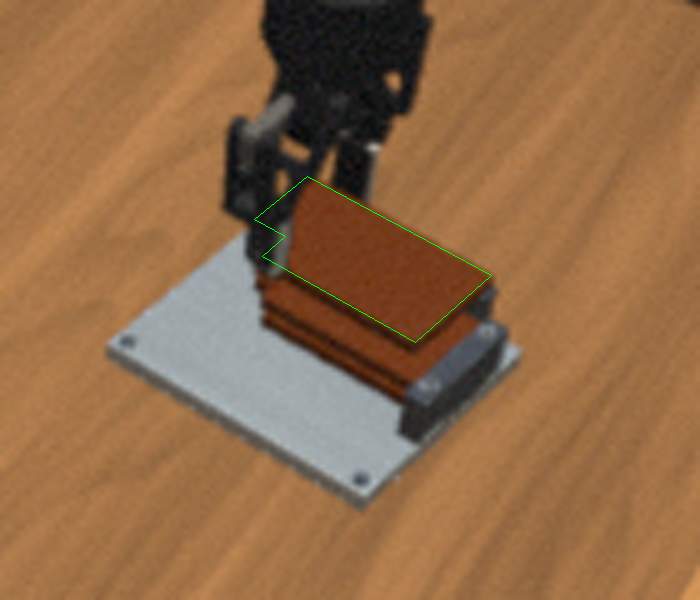

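Request:
{"fn": "send_rows", "kwargs": {"delta_pos": [[0.0015,-0.0057,0.01],[0,0,0.02],[0,0,0.02],[0,0,0.007],[0,0,0]], "angular": [[0,0,-0.03],[0,0,0],[0,0,0],[0,0,0],[0,0,0]]}}

```text
clock: 23.2
position: [0.5777, 0.2738, 0.0501]
ee_rot: [-0.001, 0.766, 0.643, -0.001]
contact_force: [-0.4, 0.1, -0.4]
width: 0.0661
```

Request:
{"fn": "send_rows", "kwargs": {"delta_pos": [[0,0,0.006],[0,0,0.005],[0,0,0.003],[0,0,0],[0,0,0]], "angular": [[0,0,0],[0,0,0],[0,0,0],[0,0,0],[0,0,0]]}}

```text
clock: 23.62
position: [0.5788, 0.2742, 0.0462]
ee_rot: [0.0, 0.766, 0.643, 0.0]
contact_force: [-0.4, -0.6, -0.6]
width: 0.0663
```

```bash
python3 - <<'E'
from jp import *
jp()
c,a,z=corner(0,.0914,.0331)
overlay("scene",c,a,z-.0085,.115,.0658,(310,80,420,180),6,"pics/g25.png")
E
```

```text
jig xy mm [-96.6 -37.8] z 46.2 Fjig [-0.3 -0.7] -0.6 yaw -0.173 t 23.62
```

View pics/g25.png

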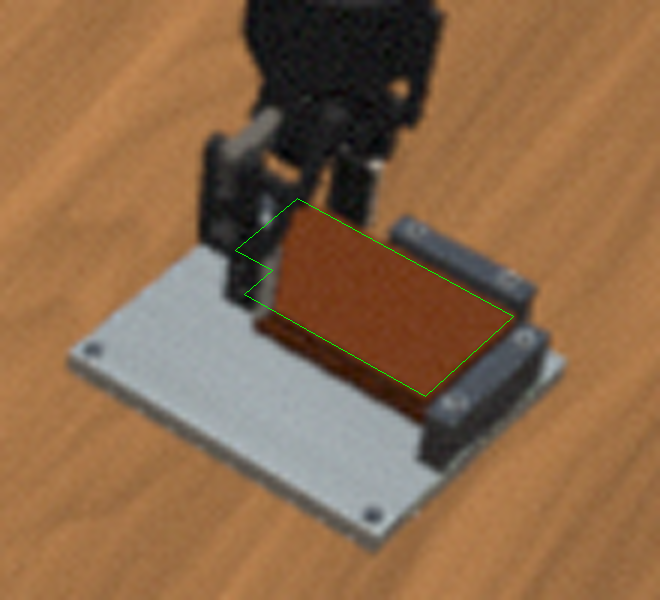

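Request:
{"fn": "send_rows", "kwargs": {"delta_pos": [[0,0,0.0015],[0,0,0.0015],[0,0,0],[0,0,0]], "angular": [[0,0,0],[0,0,0],[0,0,0],[0,0,0]]}}

```text
clock: 24.0
position: [0.5788, 0.2742, 0.045]
ee_rot: [0.0, 0.766, 0.643, 0.0]
contact_force: [0.9, -0.9, 0.3]
width: 0.0666
```

Request:
{"fn": "send_rows", "kwargs": {"delta_pos": [[0,0,0],[0,0,0],[0,0,0]], "angular": [[0,0,0],[0,0,0],[0,0,0]], "hand": 75}}

```text
clock: 24.25
position: [0.5788, 0.2742, 0.045]
ee_rot: [0.0, 0.766, 0.643, 0.0]
contact_force: [0.3, -0.9, 0.3]
width: 0.0747
```

Request:
{"fn": "send_rows", "kwargs": {"delta_pos": [[0,0,-0.015],[0,0,-0.03],[0,0,-0.05],[0,0,-0.03],[0,0,-0.015]], "angular": [[0,0,0],[0,0,0],[0,0,0],[0,0,0],[0,0,0]]}}

```text
clock: 24.67
position: [0.5802, 0.2747, 0.1042]
ee_rot: [0.001, 0.766, 0.643, 0.002]
contact_force: [0.8, 0.1, 0.9]
width: 0.075
```

```bash
python3 - <<'E'
from jp import *
jp()
c=place(np.array([[-.005,-.0047]]),.6805,.2947,-.1735)[0]
overlay("scene",c,-.1735,.036,.115,.066,(310,80,420,180),6,"pics/g26.png")
t=place(np.array([[-.046,-.098]]),.6805,.2947,-.1735)[0];
steps(*t,.10,np.pi/2-.1735)
E
```

```text
jig xy mm [-95.3 -37. ] z 104.2 Fjig [0.7 0.3] 0.9 yaw -0.1729 t 24.67
from [0.5804 0.2748 0.1045] A 1.3979 d [ 0.0379 -0.0686 -0.0045] dA -0.0006 clock 24.7167 w 0.0749 F [1.3 0.1 1.4]
n 2
[-0.0764, 0.0614, 0.0056] ang z 0.004
[-0.0764, 0.0614, 0.0056] ang z 0.004
```

View pics/g26.png

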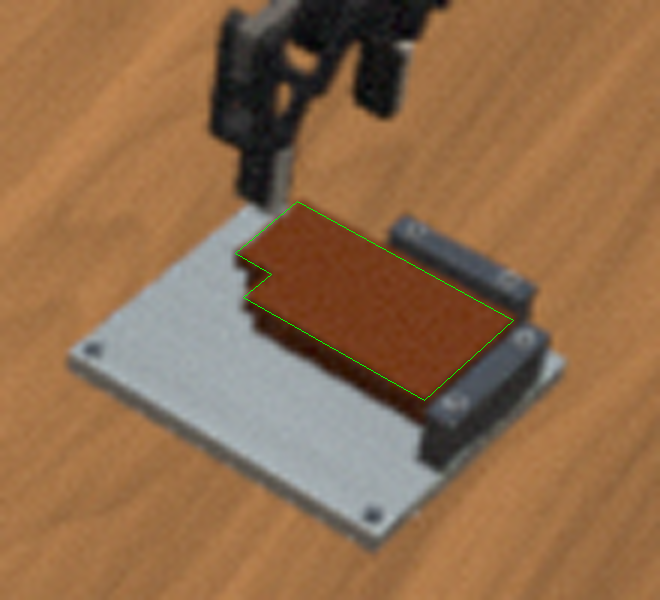

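Request:
{"fn": "send_rows", "kwargs": {"delta_pos": [[-0.03,0.024,0],[-0.06,0.048,0.002],[-0.043,0.035,0.01],[-0.02,0.016,0.02],[0,0,0.03]], "angular": [[0,0,0],[0,0,0],[0,0,0],[0,0,0],[0,0,0]], "hand": 0}}

```text
clock: 25.13
position: [0.6184, 0.2028, 0.0757]
ee_rot: [0.001, 0.767, 0.642, 0.001]
contact_force: [-0.2, 0.1, 0.1]
width: 0.0144
```

Request:
{"fn": "send_rows", "kwargs": {"delta_pos": [[0,0,0.03],[0,0,0.03],[0,0,0.012],[0,0,0],[0,0,0]], "angular": [[0,0,0],[0,0,0],[0,0,0],[0,0,0],[0,0,0]]}}

```text
clock: 25.55
position: [0.616, 0.2062, 0.0466]
ee_rot: [-0.0, 0.765, 0.644, -0.001]
contact_force: [0.1, 0.4, -0.4]
width: 0.0
```

```bash
python3 - <<'E'
from jp import *
jp()
E
```

```text
jig xy mm [-48.3 -98.3] z 46.6 Fjig [0.  0.4] -0.4 yaw -0.1718 t 25.55
```

Request:
{"fn": "send_rows", "kwargs": {"delta_pos": [[0.004,0.002,-0.005],[0.008,0.002,-0.005],[0.01,0,0],[0.008,0,0],[0.003,0,0]], "angular": [[0,0,0],[0,0,0],[0,0,0],[0,0,0],[0,0,0]]}}

```text
clock: 25.97
position: [0.6209, 0.219, 0.0519]
ee_rot: [0.0, 0.765, 0.644, 0.001]
contact_force: [0.4, 0.3, -0.2]
width: 0.0004
```

Request:
{"fn": "send_rows", "kwargs": {"delta_pos": [[0.002,0,0],[0.002,0,0],[0,0,0]], "angular": [[0,0,0],[0,0,0],[0,0,0]]}}

```text
clock: 26.22
position: [0.6207, 0.2198, 0.0513]
ee_rot: [-0.0, 0.766, 0.643, -0.0]
contact_force: [-0.0, 0.0, -0.9]
width: -0.0001
```

```bash
python3 - <<'E'
from jp import *
jp()
c=place(np.array([[-.005,-.000]]),.6805,.2947,-.1735)[0]
overlay("scene",c,-.1735,.036,.115,.066,(310,80,420,180),6,"pics/g27.png")
E
```

```text
jig xy mm [-46.  -84.1] z 51.3 Fjig [-0.  0.] -0.9 yaw -0.1729 t 26.22
```

View pics/g27.png

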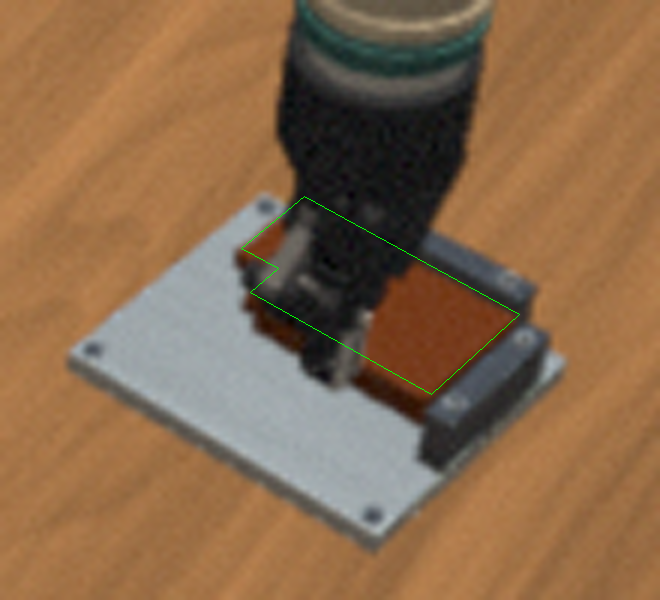

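Request:
{"fn": "send_rows", "kwargs": {"delta_pos": [[0.002,0,0.0005],[0.002,0,0.0005],[0.002,0,0],[0.002,0,0],[0.002,0,0]], "angular": [[0,0,0],[0,0,0],[0,0,0],[0,0,0],[0,0,0]]}}

```text
clock: 26.68
position: [0.6215, 0.2237, 0.0509]
ee_rot: [-0.0, 0.766, 0.643, 0.0]
contact_force: [-0.3, -0.3, 0.1]
width: -0.0003
```

Request:
{"fn": "send_rows", "kwargs": {"delta_pos": [[0.002,0,0],[0.002,0,0],[0.0015,0,0],[0.0015,0,0]], "angular": [[0,0,0],[0,0,0],[0,0,0],[0,0,0]]}}

```text
clock: 27.02
position: [0.622, 0.2264, 0.0509]
ee_rot: [0.0, 0.766, 0.643, -0.0]
contact_force: [0.0, 0.0, 0.1]
width: 0.0001
```

```bash
python3 - <<'E'
from jp import *
jp()
E
```

```text
jig xy mm [-45.8 -77.4] z 50.9 Fjig [0. 0.] 0.1 yaw -0.1729 t 27.02
```

Request:
{"fn": "send_rows", "kwargs": {"delta_pos": [[0.0012,0,0],[0.0012,0,0],[0.0012,0,0],[0.0012,0,0]], "angular": [[0,0,0],[0,0,0],[0,0,0],[0,0,0]]}}

```text
clock: 27.35
position: [0.6222, 0.2281, 0.0509]
ee_rot: [0.0, 0.765, 0.643, -0.0]
contact_force: [-0.5, -2.6, 1.2]
width: -0.0
```

Request:
{"fn": "send_rows", "kwargs": {"delta_pos": [[0.001,0,0],[0.001,0,0]], "angular": [[0,0,0],[0,0,0]]}}

```text
clock: 27.52
position: [0.622, 0.2283, 0.0509]
ee_rot: [0.0, 0.765, 0.644, -0.001]
contact_force: [-0.6, -3.0, 2.0]
width: -0.0004
```

```bash
python3 - <<'E'
from jp import *
jp()
E
```

```text
jig xy mm [-46.2 -75.5] z 50.9 Fjig [-0.  -3.1] 2.0 yaw -0.1726 t 27.52
```

Request:
{"fn": "send_rows", "kwargs": {"delta_pos": [[0.001,0,0],[0.001,0,0],[0,0,0]], "angular": [[0,0,0],[0,0,0],[0,0,0]]}}

```text
clock: 27.77
position: [0.622, 0.2285, 0.0509]
ee_rot: [0.001, 0.765, 0.644, -0.001]
contact_force: [-2.4, -4.8, 2.4]
width: -0.0
```

```bash
python3 - <<'E'
from jp import *
jp()
E
```

```text
jig xy mm [-46.2 -75.3] z 50.9 Fjig [-1.6 -5.1] 2.4 yaw -0.1724 t 27.77
```

Request:
{"fn": "send_rows", "kwargs": {"delta_pos": [[-0.006,0,0],[-0.014,0,0],[0,0,-0.03],[0,0,-0.05],[0,0,-0.04]], "angular": [[0,0,0],[0,0,0],[0,0,0],[0,0,0],[0,0,0]]}}

```text
clock: 28.18
position: [0.6215, 0.2223, 0.1003]
ee_rot: [-0.0, 0.766, 0.643, 0.001]
contact_force: [0.5, 1.0, -0.2]
width: -0.0001
```

```bash
python3 - <<'E'
from jp import *
jp()
t=place(np.array([[-.148,-.029]]),.6805,.2947,-.1735)[0]
steps(*t,.10,np.pi/2-.1735)
E
```

```text
jig xy mm [-45.6 -81.4] z 100.3 Fjig [0.3 1.1] -0.2 yaw -0.1734 t 28.18
from [0.6215 0.2223 0.1003] A 1.3974 d [-0.0918  0.0693 -0.0003] dA -0.0001 clock 28.1833 w -0.0001 F [ 0.5  1.  -0.2]
n 3
[0.0437, -0.0853, 0.0003] ang z 0.0
[0.0437, -0.0853, 0.0003] ang z 0.0
[0.0437, -0.0853, 0.0003] ang z 0.0
```

Request:
{"fn": "send_rows", "kwargs": {"delta_pos": [[0.022,-0.043,0],[0.0437,-0.0853,0],[0.0437,-0.0853,0],[0.022,-0.043,0.01],[0,0,0.03]], "angular": [[0,0,0],[0,0,0],[0,0,0],[0,0,0],[0,0,0]]}}

```text
clock: 28.6
position: [0.5264, 0.2947, 0.0855]
ee_rot: [-0.001, 0.765, 0.644, 0.002]
contact_force: [0.1, -0.7, -0.4]
width: -0.0001
```

Request:
{"fn": "send_rows", "kwargs": {"delta_pos": [[0,0,0.04],[0,0,0.03],[0,0,0.013],[0,0,0],[0,0,0]], "angular": [[0,0,0],[0,0,0],[0,0,0],[0,0,0],[0,0,0]]}}

```text
clock: 29.02
position: [0.5296, 0.2917, 0.0503]
ee_rot: [-0.0, 0.766, 0.643, 0.001]
contact_force: [0.3, -0.3, 0.2]
width: 0.0001
```

```bash
python3 - <<'E'
from jp import *
jp()
c=place(np.array([[-.005,-.000]]),.6805,.2947,-.1735)[0]
overlay("scene",c,-.1735,.036,.115,.066,(310,80,420,180),6,"pics/g28.png")
E
```

```text
jig xy mm [-148.1  -29. ] z 50.3 Fjig [ 0.4 -0.2] 0.2 yaw -0.1733 t 29.02
```

View pics/g28.png

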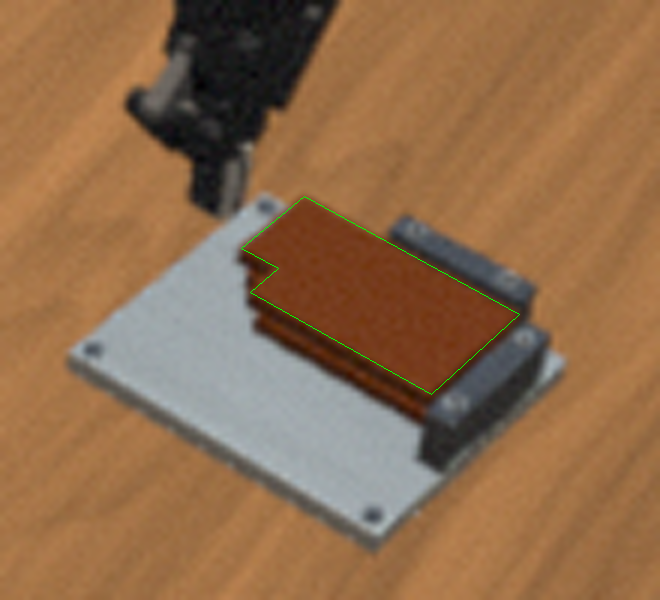

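Request:
{"fn": "send_rows", "kwargs": {"delta_pos": [[0,0.006,-0.0005],[0,0.01,-0.0005],[0,0.01,0],[0,0.006,0],[0,0.003,0]], "angular": [[0,0,0],[0,0,0],[0,0,0],[0,0,0],[0,0,0]]}}

```text
clock: 29.48
position: [0.5438, 0.2889, 0.0504]
ee_rot: [0.0, 0.766, 0.643, 0.0]
contact_force: [0.5, -0.8, 0.4]
width: -0.0001
```

Request:
{"fn": "send_rows", "kwargs": {"delta_pos": [[0,0.002,0],[0,0.002,0],[0,0.002,0],[0,0.002,0],[0,0.002,0]], "angular": [[0,0,0],[0,0,0],[0,0,0],[0,0,0],[0,0,0]]}}

```text
clock: 29.9
position: [0.5466, 0.2883, 0.05]
ee_rot: [-0.0, 0.766, 0.643, -0.0]
contact_force: [-0.0, -0.0, -0.5]
width: -0.0002
```

```bash
python3 - <<'E'
from jp import *
jp()
c=place(np.array([[-.000,-.000]]),.6805,.2947,-.1735)[0]
overlay("scene",c,-.1735,.036,.115,.066,(310,80,420,180),6,"pics/g29.png")
E
```

```text
jig xy mm [-130.8  -29.4] z 50.0 Fjig [-0. -0.] -0.5 yaw -0.1729 t 29.9
```

View pics/g29.png

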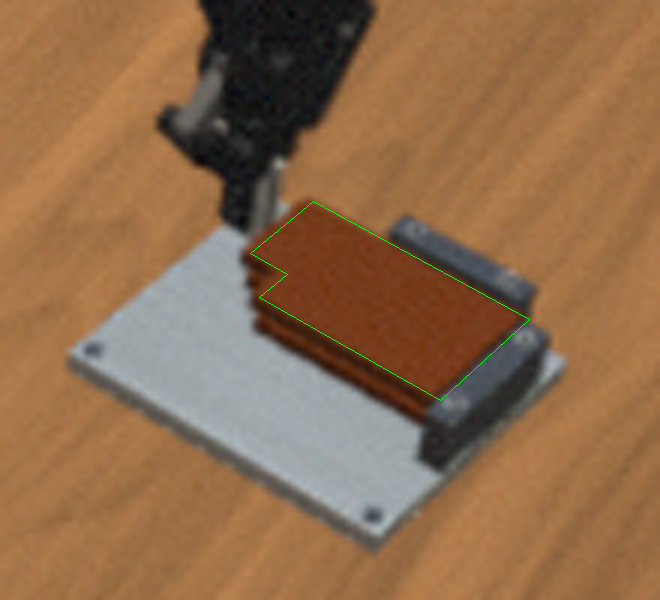

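Request:
{"fn": "send_rows", "kwargs": {"delta_pos": [[0,0.0018,-0.001],[0,0.0018,-0.001],[0,0.0018,0],[0,0.0015,0],[0,0.0015,0]], "angular": [[0,0,0],[0,0,0],[0,0,0],[0,0,0],[0,0,0]]}}

```text
clock: 30.37
position: [0.5502, 0.2877, 0.051]
ee_rot: [-0.0, 0.766, 0.643, 0.0]
contact_force: [-1.1, 0.7, 0.3]
width: 0.0003
```

Request:
{"fn": "send_rows", "kwargs": {"delta_pos": [[0,0.0012,0],[0,0.0012,0]], "angular": [[0,0,0],[0,0,0]]}}

```text
clock: 30.53
position: [0.5511, 0.2876, 0.0509]
ee_rot: [-0.0, 0.766, 0.643, 0.0]
contact_force: [-1.2, 0.3, 0.4]
width: 0.0003
```

```bash
python3 - <<'E'
from jp import *
jp()
E
```

```text
jig xy mm [-126.2  -29.4] z 50.9 Fjig [-1.2  0. ] 0.4 yaw -0.1731 t 30.53
```

Request:
{"fn": "send_rows", "kwargs": {"delta_pos": [[0,0.001,0],[0,0.001,0]], "angular": [[0,0,0],[0,0,0]]}}

```text
clock: 30.7
position: [0.5517, 0.2875, 0.0509]
ee_rot: [-0.0, 0.766, 0.643, -0.0]
contact_force: [-1.8, 0.8, 0.5]
width: 0.0002
```

Request:
{"fn": "send_rows", "kwargs": {"delta_pos": [[0,0.001,0],[0,0.001,0]], "angular": [[0,0,0],[0,0,0]]}}

```text
clock: 30.87
position: [0.5518, 0.2874, 0.0509]
ee_rot: [-0.001, 0.766, 0.643, -0.001]
contact_force: [-3.8, 0.9, 2.3]
width: 0.0001
```

```bash
python3 - <<'E'
from jp import *
jp()
E
```

```text
jig xy mm [-125.6  -29.4] z 50.9 Fjig [-3.9  0.2] 2.3 yaw -0.1732 t 30.87
```

Request:
{"fn": "send_rows", "kwargs": {"delta_pos": [[0,0.001,0],[0,0,0]], "angular": [[0,0,0],[0,0,0]]}}

```text
clock: 31.03
position: [0.5518, 0.2874, 0.0509]
ee_rot: [-0.001, 0.766, 0.643, -0.001]
contact_force: [-5.6, 2.3, 3.3]
width: 0.0
```

Request:
{"fn": "send_rows", "kwargs": {"delta_pos": [[0,-0.008,0],[0,-0.025,0],[0,-0.03,-0.03],[0,-0.06,-0.06],[0,-0.06,-0.08]], "angular": [[0,0,0],[0,0,0],[0,0,0],[0,0,0],[0,0,0]]}}

```text
clock: 31.45
position: [0.4787, 0.299, 0.118]
ee_rot: [-0.0, 0.766, 0.643, -0.002]
contact_force: [0.2, 1.6, 0.5]
width: -0.0001
```

Request:
{"fn": "send_rows", "kwargs": {"delta_pos": [[0,-0.08,-0.06],[0,-0.06,-0.04],[0,-0.03,-0.02],[0,0,0],[0,0,0]], "angular": [[0,0,0],[0,0,0],[0,0,0],[0,0,0],[0,0,0]]}}

```text
clock: 31.87
position: [0.4142, 0.3118, 0.1675]
ee_rot: [0.001, 0.765, 0.644, 0.001]
contact_force: [0.4, -0.5, -0.4]
width: 0.0002
```

```bash
python3 - <<'E'
from m import *
from jp import jp
jp()
up=lambda im,k:cv2.resize(im,None,fx=k,fy=k,interpolation=cv2.INTER_CUBIC)
s=manip.get_image("scene");t=manip.get_image("top")
cv2.imwrite("pics/end_s.png",s);cv2.imwrite("pics/end_t.png",t)
cv2.imwrite("pics/e1.png",up(s[80:180,310:420],7));cv2.imwrite("pics/e2.png",up(t[140:235,105:195],6))
box=(108,142,192,230);x0,y0,x1,y1=box
a=t[y0:y1,x0:x1].astype(float);rb=a[...,2]-a[...,0]
print(rb[40,28])
E
```

```text
jig xy mm [-265.2  -29.2] z 167.5 Fjig [ 0.5 -0.4] -0.4 yaw -0.1716 t 31.87
116.0
```

View pics/e1.png

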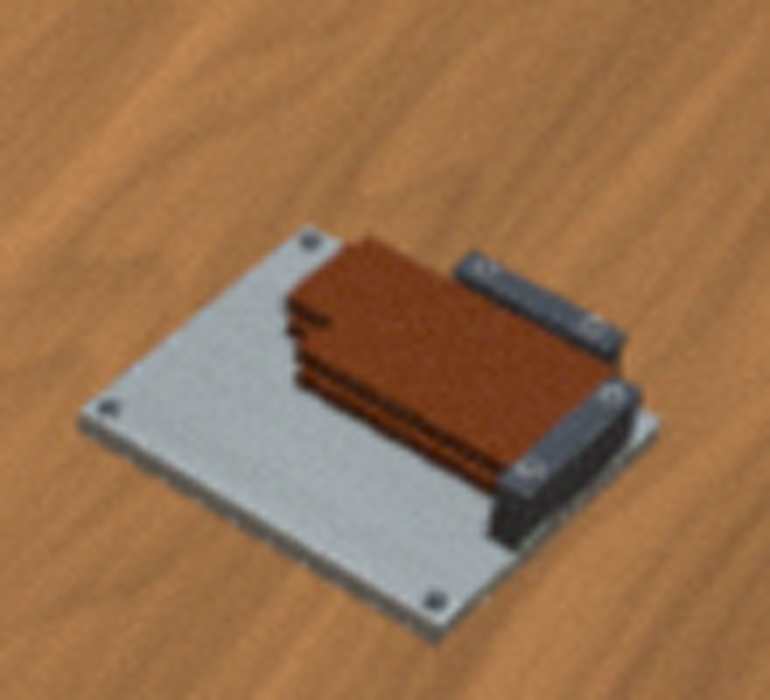

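View pics/e2.png

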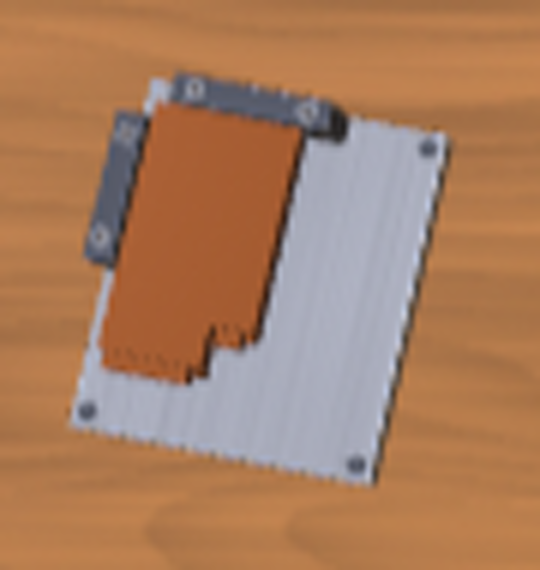

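View pics/end_t.png

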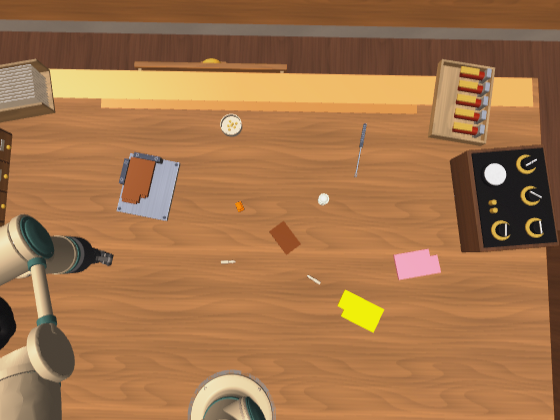

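```bash
python3 - <<'E'
from h import *
s=cv2.imread("pics/end_s.png");t=cv2.imread("pics/end_t.png");out=[]
# jig pose as each camera saw it
for n,im,j,box in(("scene",s,(.6818,.2958,-.1749),(330,85,410,165)),("top",t,(.6792,.2936,-.1726),(110,140,190,220))):
    k=5;x0,y0,x1,y1=box;o=cv2.resize(im[y0:y1,x0:x1],None,fx=k,fy=k,interpolation=cv2.INTER_CUBIC)
    for z,L,W,c in((.036,.1148,.0660,(0,255,0)),(.028,.1228,.0586,(255,255,0))):
        q=proj(n,np.c_[place(blankpoly(L,W),*j),np.full(6,z)]);q=(q-[x0,y0]+.5)*k-.5
        cv2.polylines(o,[np.round(q).astype(int)],True,c,1)
    out.append(o)
cv2.imwrite("pics/e3.png",np.hstack(out))
E
```

```text
(no output)
```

View pics/e3.png

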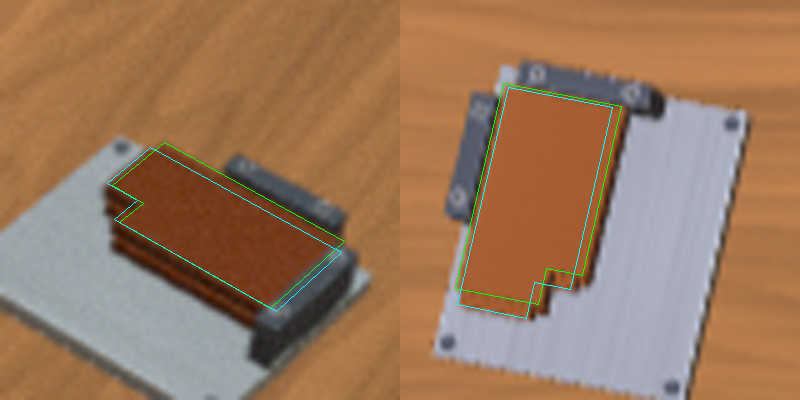

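```bash
python3 - <<'E'
from h import *
s=cv2.imread("pics/end_s.png")
k=8;x0,y0,x1,y1=box=(335,100,410,160);o=cv2.resize(s[y0:y1,x0:x1],None,fx=k,fy=k,interpolation=cv2.INTER_CUBIC)
q=proj("scene",np.c_[place(blankpoly(.115,.066),.6805,.2947,-.1735),np.full(6,.036)]);q=(q-[x0,y0]+.5)*k-.5
cv2.polylines(o,[np.round(q).astype(int)],True,(0,255,0),1)
cv2.imwrite("pics/e4.png",o)
E
```

```text
(no output)
```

View pics/e4.png

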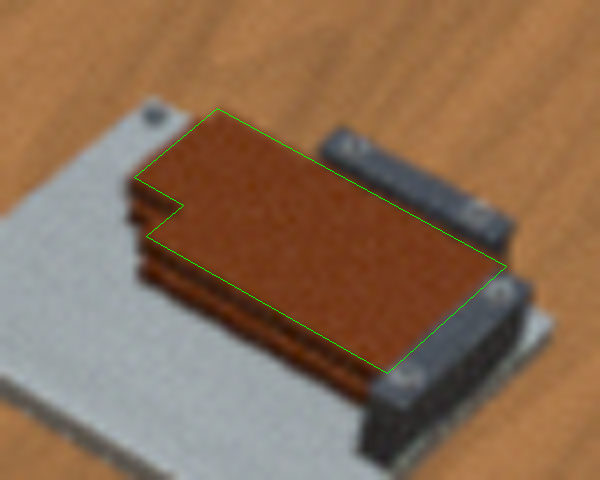

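```bash
python3 - <<'E'
from rig import manip
print(manip.sign_off())
E
```

```text
the job is handed in; nothing more can be done
None
```

I stacked both loose blanks flat on the first one in the jig and squared each against both fences. All three notches are at the open corner. The job was handed in at about 32 s of robot time, with the arm clear of everything.

- **Method:** I gripped each blank across its notch end and lowered it onto the stack about 5 mm off the fences. After letting go, I pushed it home with the closed fingertips, first against the long fence and then the short one.
- **Contact force:** The final pushes moved slowly and stopped at about 5–6 N on each fence.
- **Fence checks:** For both blanks the push against each fence stopped where that blank's own measured size put it. That points to the fences stopping them, not the blank beneath.
- **Last pictures:** They show three parallel layers in the corner. The offcut, the pink and yellow look-alikes and the other things on the desk look to be where they started.
- **Disagreement:** The two cameras placed the jig about 2–3 mm apart. Against their average, the top blank's outline fits. Against each camera's own jig position, it looks 1–2 mm off the long fence. I trusted the force stops, and did not touch the top blank against the long fence again after the last push.

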